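Scan the label of a parcel on a tilted stand and put the scanner in its tray

ROBOT

A 6-joint arm with a two-finger parallel gripper is mounted at the origin on the work surface; the furniture and walls round the work are solid. World frame = base frame: x ahead of the robot, y to its left, z up, the work surface at z = 0. Lengths are in m, angles in rad, forces in N, time in s.
With the tool pointing down it reaches from about 0.325 to 0.925 m from the base axis. Payload 3.1 kg.
Tool frame: the origin (TCP) lies on the centre line of the jaws, within the pads' length; the fingertips stand 11 mm ahead of it and the grasp point (between the pads) lies 8 mm behind it (bot.finger_overhang is the distance from the TCP to the fingertips, in m); z points along the fingers, y is the line along which they close (so a half turn about z gives the same grasp; the last joint's range is limited). The gripper opens to 85 mm and grips with 20 to 120 N. Pads are 22 mm wide; open, the fingers measure 114 mm over their backs; the gripper's body (76 mm by 85 mm) begins 54 mm behind the grasp point. The pads swing forward as they close: fully open they stand 13 mm farther back than shut.
Start: joints at [1.227, 0.217, 1.613, -0, 1.311, -0.112], TCP at [0.144, 0.608, 0.209] pointing down, gripper open.
Joint ranges: [-2.75, 2.75], [-0.78, 2.1], [0.31, 2.55], [-1.13, 4.27], [0.13, 2.63], [-2.58, 2.58]. Speed limits (rad/s): [2.79, 2.79, 3.14, 3.14, 3.14, 3.14].

INTERFACE

Orientations are given as a 3x3 rotation matrix whose columns are the frame's x, y, z axes.
In Python, from station import get_obs, read_camera, bot, search_frame, cut_out, pinpoint gives the robot as it stands. The module is installed in compiled form; this text tells all that it offers.
- The arm moves only by the shell command python3 -m inch 'ROWS'. ROWS is JSON, a list that holds one entry, the list of rows, each a list of 5 numbers: the shift along the tool's x, y, z in mm, then the turn about the tool's z in degrees, then the finger opening in mm, from 0 to 85.4. A call has 1 to 10 rows; each row is the pose to reach, as a shift and turn from the pose commanded when the call began, along the tool's axes at that moment; what a row does not reach only later rows make up. A row lasts 1/8 s, in which the tool goes at most 62.5 mm and 10.7 degrees, less where a joint would pass 70% of its speed; a pose out of reach is approached as far as the arm can. A call with a gripper value outside its range is refused whole. The fingers move at their own pace and stop on an object; the grip force is fixed at half the most. Time passes only in rows, so rows that repeat a pose let the fingers close. It gives the time, the measured TCP pose, the force, the opening and the grip force at its end, in the units of the state.
- get_obs(): the state, without advancing time (a new reading comes with each control period).
- read_camera(name): name is "side" or "top"; returns a dict with "pixels" (384x512x3 uint8, blue, green, red), "range_z" (384x512 float32, m along the optical axis (not along the pixel's ray), 0 where there is no reading), "camera_matrix" (3x3 intrinsics, pixels), "view" (4x4, takes a point from world to camera coordinates). Camera axes: x right, y down, z forward; pixel columns grow to the right and rows downward; lengths in m; the calibration is good to about 2 mm. A picture is of the moment at which its call begins.
- bot.job_done(): hands the job in; it is judged then, once.
Trained networks look in a picture, given as the dict that the camera call returned (one of the last four; its "shot" number tells which), for a name from the list of things; names that differ only in an ending like _2 or _b are one class to them, and where a whole thing is asked for, a point or a joint stands for the part that bears it (a point fixed in the world has none). Each returns a list of dicts, best first, with "confidence" (0 to 1); they miss things now and then, are a little off and sometimes report something else, mostly with a low value. They report only what shows in the picture. A call takes as long as a camera call.
- search_frame(picture, name): "point" ([column, row] in pixels, amid what is visible of it).
- cut_out(picture, name): "region" (384x512 bool, what is visible of it) and "point" ([column, row] in pixels, amid what is visible of it).
- pinpoint(picture, name): "point" ([column, row] in pixels: a listed point, or the origin of a listed thing).
The state is a dict: "clock": time; "joints": joint angles; "joint_velocities": joint speeds; "effort": joint torques, N m; "ee_pos": TCP position; "eef_rot": TCP orientation; "contact_force": force on the tool from outside, world axes, zero at the start; "ft_torque": the same for the moment, N m; "width": finger opening in m; "finger_force": force on a finger pad.
Only numpy, scipy, OpenCV 4.12 (cv2) and the standard library are available. Lean on these libraries where they do the work, as an engineer would, in place of code of your own. Each camera call takes 0.05 s, during which the arm holds its last target. There are 200 camera calls.

TASK

Pick up the grey code scanner by its grip and aim its window squarely at the middle of the barcode label on the parcel, which leans back on the blue stand; hold the scanner still there for two seconds, with the window about 10 cm from the label and without touching the parcel or its stand. Then lay the scanner down flat on its side inside the grey tray, setting it down rather than dropping it, and let go, leaving the other things on the table where they are.

Things in the scene. Friction and masses are not known exactly. Their poses are not given: they have to be found in the camera images.
- scanner: dark grey pistol-shaped code scanner lying on its side, 142 x 110 x 41 mm (x, y, z), 0.17 kg. Origin: middle of its underside; z up as it lies. Head at +x, grip to -x (end at x = -69 mm), orange trigger on the grip's -y side. The window's middle, at (43, -56, 20.5) mm on the -y end of the head, looks along the scanner's own -y axis (the aiming line).
- scanner_grip (a point): middle of the scanner's grip, at (-33, 8.5, 20.5) mm in the scanner's frame: 37 mm wide across y, 41 mm thick; a place to grasp from above with the fingers closing along the scanner's y axis. The sides of the grip are slanted by about 0.1 rad from the scanner's x axis towards +y at the head end.
- scan_stand: fixed blue stand facing its own -x; origin on the table, base 8 mm thick from x = -70 to +90 mm, y = -75 to +75 mm. Cheeks 44 mm high carry the hinge of an aluminium board (155 mm long, 120 mm wide) at (-20, 0, 32) mm. A brown cardboard parcel (116 mm wide, 135 high, 45 thick) is fixed to the board's front.
- stand_board (a joint): how far the board and parcel lean back from upright, rad (0: upright); it is stiff and to be left alone
- label (a point): middle of the white barcode label (88 mm wide, 66 mm high, black bars) on the front face of the parcel. Its x axis points straight into the label (the direction in which a scanner squarely in front of it looks), y runs along the width, z up the slope.
- tray: fixed open grey plastic tray, 190 x 220 mm (x, y) outside, walls 26 mm high and 4 mm thick, floor 4 mm thick; origin under its centre, on the table
- tape_roll_brown: roll of brown packing tape lying flat, 104 mm across, 48 mm high, bystander; origin under its centre
- calculator: desk calculator, 118 x 75 x 15 mm, bystander; origin under its centre
- marker_red: red marker pen lying on the table, 110 mm long along its y, bystander; origin under its centre

How it is judged:
By the outcome, as a careful person would: the job done as asked, in the order asked, and still so for the second after the job is handed in, with the robot touching nothing.
It also fails if it takes over 53 s, if anything falls off the work surface, if the arm or the gripper's body presses on something with over 40 N, if the wrist force passes 120 N, or if a joint passes its speed limit or range.

## Working session

There is one attempt and no reset: what is moved stays moved. The work goes in short steps, Python scripts to look and compute and a shell command to move; the robot and the scene stay as the last step left them, time stands still between calls to the robot, and variables do not carry over. Pictures are saved under pics/ and viewed, at most 10 in all, crops included, and the job is handed in when it is done.

```bash
mkdir -p pics; cat > h.py <<'E'
import numpy as np, cv2
from station import get_obs, read_camera, bot, search_frame, cut_out, pinpoint
def world(p,u,v,z=None,depth=None):
    K,V=p["camera_matrix"],p["view"]; R,t=V[:3,:3],V[:3,3]
    d=np.linalg.inv(K)@np.array([u,v,1.0]); c=-R.T@t; w=R.T@d
    if z is not None: return c+w*(z-c[2])/w[2]
    if depth is None: depth=np.median(p["range_z"][int(v)-1:int(v)+2,int(u)-1:int(u)+2])
    return c+w*depth
def cloud(p,m):
    v,u=np.nonzero(m&(p["range_z"]>0)); K,V=p["camera_matrix"],p["view"]
    z=p["range_z"][v,u]; c=np.stack([(u-K[0,2])/K[0,0]*z,(v-K[1,2])/K[1,1]*z,z],1)
    return (c-V[:3,3])@V[:3,:3]
E
cat > m1.py <<'E'
from h import *
np.set_printoptions(precision=4,suppress=True)
for cam in("top","side"):
    p=read_camera(cam); im=p["pixels"].copy()
    for n in["scanner","scanner_grip","scan_stand","label","tray","tape_roll_brown","calculator","marker_red"]:
        r=pinpoint(p,n)
        for q in r[:1]:
            u,v=q["point"]; print(cam,n,round(q["confidence"],2),np.round(q["point"],1),"depth",world(p,u,v),"z0",world(p,u,v,z=0))
            cv2.circle(im,(int(u),int(v)),3,(0,0,255),-1)
        if n in("scanner","tray","scan_stand","label"):
            for q in cut_out(p,n)[:1]:
                c=cloud(p,q["region"]); print("  region",len(c),q["confidence"],np.percentile(c,[2,50,98],axis=0).ravel())
                np.save(f"{cam}_{n}.npy",c); np.save(f"{cam}_{n}_m.npy",q["region"])
    cv2.imwrite(f"pics/{cam}1.png",im)
o=get_obs(); print(o["clock"],o["ee_pos"],o["eef_rot"],o["width"])
E
python3 m1.py
```

```text
top scanner 0.77 [223.8 218.2] depth [0.3857 0.0942 0.0392] z0 [ 0.3943  0.0983 -0.    ]
  region 786 0.76 [0.3164 0.0574 0.0096 0.356  0.1054 0.0402 0.4477 0.1543 0.0465]
top scanner_grip 0.93 [222.1 211.4] depth [0.408  0.1042 0.0402] z0 [0.4175 0.1088 0.    ]
top scan_stand 0.59 [146.7 227.2] depth [0.3017 0.3281 0.099 ] z0 [0.318  0.3567 0.    ]
  region 2586 0.69 [0.2463 0.2893 0.0016 0.3122 0.3527 0.1117 0.3887 0.4429 0.1749]
top label 0.86 [135.2 217.9] depth [0.3179 0.3588 0.1406] z0 [0.3436 0.4043 0.    ]
  region 1909 0.59 [0.2613 0.3005 0.0433 0.3184 0.3609 0.1368 0.3812 0.4331 0.1758]
top tray 0.67 [156.6 158.2] depth [0.5733 0.3813 0.0035] z0 [0.5745 0.3824 0.    ]
  region 3122 0.65 [ 0.4869  0.2673 -0.0021  0.585   0.3779  0.0047  0.6776  0.4829  0.028 ]
top tape_roll_brown 0.82 [347.6 257.8] depth [ 0.3285 -0.3443  0.0002] z0 [ 0.3285 -0.3443  0.    ]
top calculator 0.96 [307.6 258. ] depth [ 0.3032 -0.2081  0.0125] z0 [ 0.3051 -0.2095  0.    ]
top marker_red 0.61 [313.1 235.4] depth [ 0.3833 -0.2169  0.012 ] z0 [ 0.3859 -0.2183  0.    ]
side scanner 0.75 [229.  200.8
[... 486 characters left out ...]
0.5755 0.    ]
  region 1966 0.71 [0.2626 0.2978 0.0238 0.3167 0.3418 0.1089 0.3764 0.3951 0.1693]
side tray 0.71 [244.1 145.7] depth [ 0.5803  0.3812 -0.0006] z0 [0.5798 0.3801 0.    ]
  region 1133 0.87 [ 0.4855  0.2581 -0.0035  0.5419  0.422   0.0015  0.657   0.485   0.0228]
side tape_roll_brown 0.94 [295.4 312.1] depth [ 0.343  -0.339  -0.0035] z0 [ 0.3413 -0.3414  0.    ]
side calculator 0.76 [256.8 277.4] depth [ 0.3113 -0.2199  0.0107] z0 [ 0.3162 -0.2106  0.    ]
side marker_red 0.76 [280.5 269.7] depth [ 0.3807 -0.2117 -0.0043] z0 [ 0.3784 -0.2154  0.    ]
1.3 [0.1436 0.6083 0.2093] [[-0.9733  0.2297  0.    ]
 [ 0.2297  0.9733 -0.0001]
 [-0.     -0.0001 -1.    ]] 0.08556920640031306
```

View pics/top1.png

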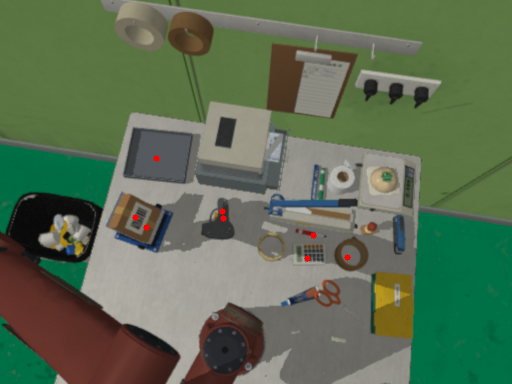

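View pics/side1.png

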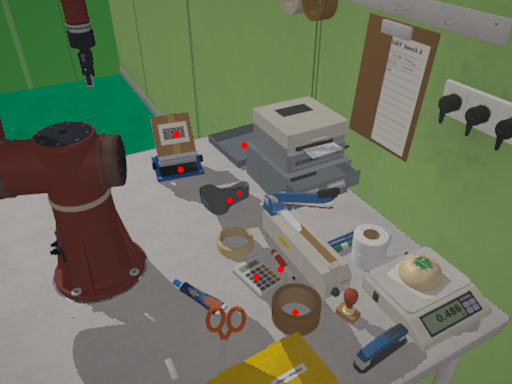

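The top view shows the scanner at (220,215), stand and parcel at (140,222), tray at (157,157) and printer at (235,145). The side view agrees with this. Next I'll fit the label plane, scanner yaw and tray yaw from the saved clouds.

```bash
cat > m2.py <<'E'
import numpy as np, cv2
np.set_printoptions(precision=4,suppress=True)
rng=np.random.default_rng(0)
for cam in("top","side"):
    c=np.load(f"{cam}_label.npy"); best=0   # RANSAC plane, front face
    L=np.array([0.318,0.359,0.141]) if cam=="top" else np.array([.328,.3475,.12])
    near=c[np.linalg.norm(c-L,axis=1)<0.06]
    for _ in range(500):
        a=near[rng.choice(len(near),3,False)]; n=np.cross(a[1]-a[0],a[2]-a[0]); 
        if np.linalg.norm(n)<1e-6: continue
        n/=np.linalg.norm(n); k=abs((near-a[0])@n)<0.003
        if k.sum()>best: best=k.sum(); K=k
    q=near[K]; m=q.mean(0); n=np.linalg.svd(q-m,full_matrices=False)[2][2]; n=n if n[1]>0 else -n
    print(cam,"label inlier",best,len(near),"into",n,"yaw",np.degrees(np.arctan2(n[1],n[0])),"lean deg",np.degrees(np.arcsin(-n[2])),"mean",m)
    for nm in("scanner","tray"):
        c=np.load(f"{cam}_{nm}.npy")
        if nm=="scanner": c=c[c[:,2]>0.03]
        r=cv2.minAreaRect((c[:,:2]*1000).astype(np.float32)); print(cam,nm,r)
c=np.concatenate([np.load("top_scanner.npy")]); c=c[c[:,2]>0.028]
m=np.zeros((180,180,3),np.uint8)
for x,y,z in c: cv2.circle(m,(int((0.16-y)*1000)+20 if 1 else 0,int((0.47-x)*1000)),1,(0,int(z*5000),255),-1)
cv2.imwrite("pics/sc.png",cv2.resize(m,None,fx=3,fy=3))
# crop for zoom
a=cv2.imread("pics/top1.png")[180:260,95:255]; b=cv2.imread("pics/side1.png")[95:225,140:260]
a=cv2.resize(a,None,fx=4.5,fy=4.5,interpolation=cv2.INTER_CUBIC); cv2.imwrite("pics/crop.png",a)
E
python3 m2.py
```

```text
top label inlier 752 1019 into [ 0.1294  0.7594 -0.6376] yaw 80.32954860955314 lean deg 39.61227246820933 mean [0.3187 0.36   0.1392]
top scanner ((376.1967468261719, 95.8268051147461), (101.31332397460938, 142.9642333984375), 72.16374969482422)
top tray ((588.114990234375, 379.9096374511719), (204.94146728515625, 232.2279510498047), 3.1774470806121826)
side label inlier 752 1101 into [ 0.1178  0.7667 -0.6311] yaw 81.26270242447403 lean deg 39.13447079794206 mean [0.3254 0.347  0.1215]
side scanner ((374.7374572753906, 92.45611572265625), (105.0499496459961, 141.11880493164062), 69.63897705078125)
side tray ((664.7543334960938, 695.8353271484375), (1035.807861328125, 168.8319091796875), 67.99285888671875)
```

View pics/crop.png

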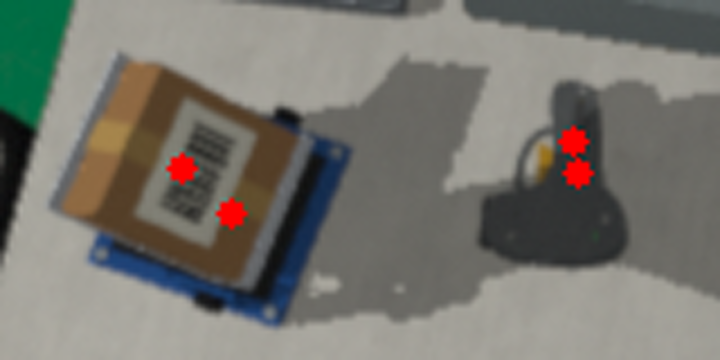

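The label leans back about 39°, and the moves only shift the tool and turn it about its own z. So I first need to know how the arm behaves at its reach limit, specifically whether the tool can tilt. I'll test that in free space, straight towards the base.

```bash
python3 -m inch '[[[0,-60,0,0,85],[0,-120,0,0,85],[0,-180,0,0,85],[0,-240,0,0,85],[0,-300,0,0,85],[0,-350,0,0,85],[0,-350,0,0,85]]]'; python3 -c "
from h import *
o=get_obs();print(o['clock'],o['joints'],o['ee_pos'],o['eef_rot'])"
```

```text
clock: 2.17
ee_pos: [0.0627, 0.2661, 0.2093]
eef_rot: [[-0.973, 0.231, 0.002], [0.231, 0.973, 0.004], [-0.001, 0.004, -1.0]]
contact_force: [0.7, 0.2, -0.3]
width: 0.085
finger_force: 0.0
2.175 [ 1.08075091e+00 -6.84076576e-01  2.34406074e+00 -1.05742144e-04
  1.47707719e+00 -2.57294718e-01] [0.06265105 0.2660982  0.20931209] [[-0.97303644  0.23064068  0.00222561]
 [ 0.23064801  0.97302924  0.00394845]
 [-0.00125491  0.00435532 -0.99998973]]
```

```bash
python3 -m inch '[[[0,-40,0,0,85],[0,-80,0,0,85],[0,-80,0,0,85]]]'; python3 -c "
from h import *
o=get_obs();print(o['clock'],o['joints'])"
```

```text
clock: 2.55
ee_pos: [0.0541, 0.2292, 0.2028]
eef_rot: [[-0.973, 0.23, -0.008], [0.23, 0.973, -0.032], [0.0, -0.033, -0.999]]
contact_force: [-0.5, -0.0, -0.4]
width: 0.0851
finger_force: 0.0
2.55 [ 1.05047482 -0.77394196  2.39667842 -0.00924466  1.55033377 -0.28812513]
```

```bash
python3 -m inch '[[[0,-60,0,0,85],[0,-60,0,0,85],[0,-60,0,0,85]]]'; python3 -c "
from h import *
o=get_obs();print(o['clock'],o['joints'])"
```

```text
clock: 2.92
ee_pos: [0.0509, 0.2157, 0.1971]
eef_rot: [[-0.973, 0.229, -0.016], [0.23, 0.971, -0.069], [-0.0, -0.071, -0.997]]
contact_force: [-0.7, -0.1, 0.4]
width: 0.0852
finger_force: 0.0
2.925 [ 1.04913718 -0.77590055  2.40901229 -0.02031464  1.57643925 -0.28945237]
```

```bash
python3 -m inch '[[[0,60,0,0,85],[0,60,0,0,85]]]'; python3 -m inch '[[[0,0,0,0,85]]]'
```

```text
clock: 3.18
ee_pos: [0.0646, 0.2747, 0.1907]
eef_rot: [[-0.973, 0.228, -0.02], [0.229, 0.97, -0.076], [0.002, -0.079, -0.997]]
contact_force: [-0.6, -0.2, 0.3]
width: 0.0846
finger_force: 0.0
clock: 3.3
ee_pos: [0.0644, 0.2733, 0.1925]
eef_rot: [[-0.973, 0.229, -0.017], [0.229, 0.971, -0.071], [0.0, -0.073, -0.997]]
contact_force: [0.1, 0.1, 0.4]
width: 0.0852
finger_force: 0.0
```

Pushing past the reach boundary tilts the tool, and the tilt then persists through later moves. That gives me the pitch I need. Now to pin down the scanner's pose from the saved clouds.

```bash
cat > m3.py <<'E'
import numpy as np, cv2
np.set_printoptions(precision=4,suppress=True)
for cam in("top","side"):
    c=np.load(f"{cam}_scanner.npy"); c=c[(c[:,2]>0.025)]
    g=c[(c[:,0]>0.395)]; 
    print(cam,len(c),"top z",np.percentile(c[:,2],[5,50,95]),"grip n",len(g))
    for lo in np.arange(.30,.46,.01):
        s=c[(c[:,0]>=lo)&(c[:,0]<lo+.01)]
        if len(s): print("  x %.2f  y %.3f..%.3f n%d"%(lo,s[:,1].min(),s[:,1].max(),len(s)))
    P=c[:,:2]
    for a in range(-20,21,4):
        t=np.radians(180+a); R=np.array([[np.cos(t),np.sin(t)],[-np.sin(t),np.cos(t)]]); q=P@R.T
        lo,hi=np.percentile(q,1,axis=0),np.percentile(q,99,axis=0); ctr=R.T@((lo+hi)/2-np.array([.001,-.001])); print("  yaw",180+a,(hi-lo)*1000,"origin",ctr)
E
python3 m3.py
```

```text
top 734 top z [0.0332 0.0405 0.0454] grip n 181
  x 0.31  y 0.085..0.146 n34
  x 0.32  y 0.059..0.158 n86
  x 0.33  y 0.054..0.160 n91
  x 0.34  y 0.053..0.159 n94
  x 0.35  y 0.053..0.156 n86
  x 0.36  y 0.062..0.144 n64
  x 0.37  y 0.071..0.128 n43
  x 0.38  y 0.079..0.129 n38
  x 0.39  y 0.081..0.128 n37
  x 0.40  y 0.083..0.129 n37
  x 0.41  y 0.084..0.120 n28
  x 0.42  y 0.087..0.122 n31
  x 0.43  y 0.089..0.124 n28
  x 0.44  y 0.093..0.126 n27
  x 0.45  y 0.103..0.120 n10
  yaw 160 [135.3377  97.0305] origin [0.3747 0.0948]
  yaw 164 [135.7267  95.9362] origin [0.3771 0.0949]
  yaw 168 [135.758   97.3318] origin [0.3799 0.0972]
  yaw 172 [135.9136  99.0227] origin [0.3818 0.0998]
  yaw 176 [135.4652  99.9718] origin [0.3836 0.1025]
  yaw 180 [135.1039 100.7058] origin [0.3848 0.1058]
  yaw 184 [134.5461 101.5861] origin [0.3851 0.1088]
  yaw 188 [134.4765 101.9105] origin [0.3848 0.1114]
  yaw 192 [134.2734 101.4051] origin [0.3835 0.1139]
  yaw 196 [134.1759 100.415 ] origin [0.3816 0.1168]
  yaw 200 [133.9556 100.0104] origin [0.3792 0.1192]
side 723 top z [0.0275 0.0369 0.03
[... 329 characters left out ...]
 n36
  x 0.42  y 0.084..0.122 n33
  x 0.43  y 0.087..0.124 n31
  x 0.44  y 0.087..0.123 n30
  x 0.45  y 0.096..0.116 n8
  yaw 160 [134.8561  99.1482] origin [0.3753 0.0911]
  yaw 164 [134.7948  97.3644] origin [0.3776 0.0912]
  yaw 168 [135.3003  98.2801] origin [0.38   0.0933]
  yaw 172 [134.6205 100.0678] origin [0.382  0.0961]
  yaw 176 [134.1578 101.6184] origin [0.3834 0.0989]
  yaw 180 [133.114 102.603] origin [0.3848 0.1013]
  yaw 184 [132.1595 103.4644] origin [0.3847 0.1045]
  yaw 188 [131.8738 103.8119] origin [0.3843 0.1074]
  yaw 192 [131.744  104.0028] origin [0.3829 0.1098]
  yaw 196 [131.7466 103.0405] origin [0.3811 0.1117]
  yaw 200 [131.1417 102.5889] origin [0.3789 0.1139]
```

View pics/sc.png

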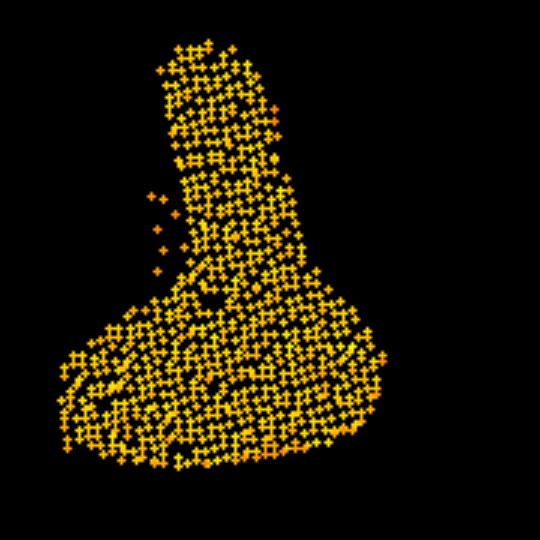

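The grip sits at about (.418, .103). Its axis has azimuth 12.5°, so the closing axis is at 102.5°, and the scanner's yaw is about 187°. Before reaching outward to undo the small tilt, I'll check the free space on the left.

```bash
python3 - <<'E'
from h import *
np.set_printoptions(precision=3,suppress=True)
for cam in("side","top"):
    p=read_camera(cam); c=cloud(p,np.ones((384,512),bool))
    s=c[(c[:,1]>.55)&(c[:,0]>-.1)&(c[:,0]<.6)&(c[:,2]>-.05)]; print(cam,len(s),np.percentile(s,[0,1,5,50,100],axis=0) if len(s) else "")
    s=c[(c[:,0]>.7)&(c[:,2]>.1)]; print("far x",len(s),np.percentile(s,[1,5,50],axis=0) if len(s) else "")
    s=c[(c[:,0]>.4)&(c[:,0]<.8)&(c[:,1]>-.2)&(c[:,1]<.25)&(c[:,2]>.08)]; print("printer",np.percentile(s,[1,50,99],axis=0))
print(get_obs()["clock"])
E
```

```text
side 1 [[ 0.598  3.481 -0.049]
 [ 0.598  3.481 -0.049]
 [ 0.598  3.481 -0.049]
 [ 0.598  3.481 -0.049]
 [ 0.598  3.481 -0.049]]
far x 47800 [[ 0.722 -0.466  0.105]
 [ 0.734 -0.419  0.125]
 [ 0.78  -0.144  0.327]]
printer [[ 0.44  -0.198  0.084]
 [ 0.743 -0.018  0.278]
 [ 0.784  0.239  0.551]]
top 0 
far x 55965 [[ 0.721 -0.723  0.109]
 [ 0.733 -0.597  0.143]
 [ 0.78  -0.066  0.431]]
printer [[ 0.443 -0.195  0.088]
 [ 0.757  0.026  0.382]
 [ 0.783  0.243  0.644]]
3.4
```

```bash
python3 -m inch '[[[0,62,-5,0,85],[0,124,-10,0,85],[0,186,-15,0,85],[0,248,-20,0,85],[0,310,-25,0,85],[0,372,-30,0,85],[0,434,-35,0,85],[0,496,-40,0,85],[0,558,-40,0,85],[0,620,-40,0,85]]]'; python3 -m inch '[[[0,60,0,0,85],[0,120,0,0,85],[0,120,0,0,85]]]';  python3 -c "
from h import *
o=get_obs();print(o['clock'],o['joints'])"
```

```text
clock: 4.65
ee_pos: [0.2081, 0.8792, 0.1931]
eef_rot: [[-0.973, 0.23, -0.015], [0.23, 0.971, -0.064], [-0.0, -0.066, -0.998]]
contact_force: [1.7, 1.6, 0.4]
width: 0.0846
finger_force: 0.0
clock: 5.03
ee_pos: [0.2221, 0.9393, 0.1637]
eef_rot: [[-0.973, 0.23, -0.008], [0.23, 0.973, -0.033], [0.0, -0.034, -0.999]]
contact_force: [0.4, 0.2, -0.6]
width: 0.0846
finger_force: 0.0
5.025 [ 1.26670864  1.13871267  0.31300439 -0.00197696  1.72369921 -0.07211771]
```

```bash
python3 -m inch '[[[0,200,0,0,85],[0,200,0,0,85],[0,200,0,0,85]]]';  python3 -c "
from h import *
o=get_obs();print(o['clock'],o['joints'])"
```

```text
clock: 5.4
ee_pos: [0.2273, 0.9621, 0.1455]
eef_rot: [[-0.973, 0.23, 0.006], [0.23, 0.973, 0.025], [-0.0, 0.026, -1.0]]
contact_force: [0.1, -0.2, -0.0]
width: 0.0852
finger_force: 0.0
5.4 [ 1.26741599e+00  1.15950656e+00  3.09117927e-01  1.55636900e-03
  1.64724833e+00 -7.12948079e-02]
```

```bash
python3 -m inch '[[[-12,-25,-55,0,85],[-28,-58,-105,-5,85],[-52,-107,-135,-12,85],[-78,-161,-145,-20,85],[-104,-215,-145,-25.8,85],[-130,-269,-145,-25.8,85],[-156,-323,-145,-25.8,85],[-182,-377,-145,-25.8,85],[-208,-431,-148,-25.8,85],[-234,-485,-150,-25.8,85]]]'
cat > go.py <<'E'
import sys; from h import *
o=get_obs(); R=np.array(o["eef_rot"]); t=np.array([float(a) for a in sys.argv[1:4]])
print(o["clock"],"pos",np.round(o["ee_pos"],4),"tool shift mm",np.round(R.T@(t-o["ee_pos"])*1000,1),"tool y az",np.degrees(np.arctan2(R[1,1],R[0,1])).round(1),"tilt",np.degrees(np.arccos(-R[2,2])).round(1))
print("j",np.round(o["joints"],3))
E
python3 go.py .418 .103 .12
```

```text
clock: 6.65
ee_pos: [0.3427, 0.4308, 0.2826]
eef_rot: [[-0.976, -0.217, 0.007], [-0.217, 0.976, 0.024], [-0.012, 0.022, -1.0]]
contact_force: [0.6, -0.1, 1.1]
width: 0.0848
finger_force: 0.0
6.65 pos [0.3427 0.4308 0.2826] tool shift mm [  -0.4 -339.7  155.3] tool y az 102.5 tilt 1.4
j [ 0.764 -0.011  1.724  0.012  1.407 -1.027]
```

```bash
python3 -m inch '[[[0,-60,0,0,85],[0,-120,0,0,85],[0,-180,0,0,85],[-2,-235,5,0,85],[-4,-285,40,0,85],[-5,-320,85,0,85],[-6,-337,130,0,85],[-6,-337,165,0,85],[-6,-337,165,0,85]]]'; python3 go.py .424 .1045 .019
```

```text
clock: 7.78
ee_pos: [0.4195, 0.1083, 0.1073]
eef_rot: [[-0.976, -0.216, -0.001], [-0.216, 0.976, 0.022], [-0.004, 0.021, -1.0]]
contact_force: [0.7, 0.1, -0.4]
width: 0.0846
finger_force: 0.0
7.775 pos [0.4195 0.1083 0.1073] tool shift mm [-3.2 -6.6 88.2] tool y az 102.5 tilt 1.2
j [ 0.074 -0.087  2.141  0.025  1.087 -1.726]
```

```bash
python3 -m inch '[[[-3,-6,40,0,85],[-3,-6,75,0,85],[-3,-6,88,0,85],[-3,-6,88,0,30],[-3,-6,88,0,30],[-3,-6,88,0,30],[-3,-6,88,0,30],[-3,-6,88,0,30]]]'; python3 go.py .424 .1045 .019; python3 - <<'E'
from h import *
p=read_camera("side"); a=p["pixels"][130:250,160:310]; cv2.imwrite("pics/s2.png",cv2.resize(a,None,fx=4,fy=4,interpolation=cv2.INTER_CUBIC))
E
```

```text
clock: 8.78
ee_pos: [0.4273, 0.1056, 0.0215]
eef_rot: [[-0.976, -0.217, 0.006], [-0.217, 0.976, 0.022], [-0.011, 0.02, -1.0]]
contact_force: [0.6, 0.3, -0.4]
width: 0.0299
finger_force: 0.0
8.775 pos [0.4273 0.1056 0.0215] tool shift mm [ 3.5 -0.4  2.5] tool y az 102.5 tilt 1.3
j [ 0.066  0.081  2.172  0.028  0.881 -1.741]
```

View pics/s2.png

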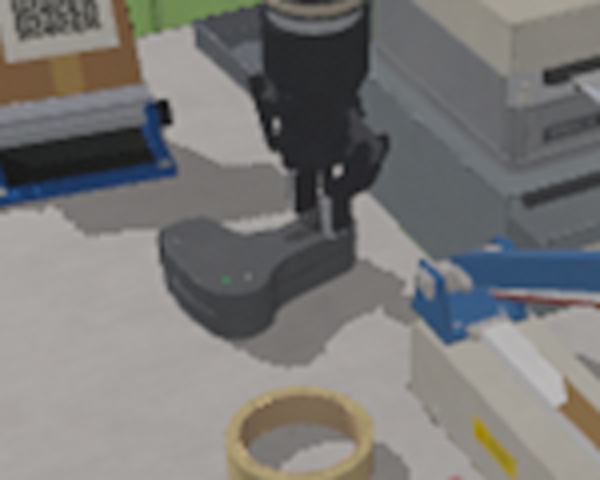

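The fingers closed to 30 mm with no force. In the picture the tips seem to stand at the far end or behind the grip (around (320,215)), not round it. I'll re-measure where the scanner and the fingers actually are.

```bash
python3 - <<'E'
from h import *
np.set_printoptions(precision=4,suppress=True)
ims=[]
for cam in("side","top"):
    p=read_camera(cam)
    for q in cut_out(p,"scanner")[:1]:
        c=cloud(p,q["region"]); c=c[c[:,2]>.02]; print(cam,len(c),np.percentile(c,[1,50,99],axis=0).ravel())
        for lo in np.arange(.40,.47,.01):
            s=c[(c[:,0]>=lo)&(c[:,0]<lo+.01)]
            if len(s): print("  x %.2f  y %.3f..%.3f z %.3f n%d"%(lo,s[:,1].min(),s[:,1].max(),s[:,2].max(),len(s)))
    c=cloud(p,np.ones((384,512),bool)); s=c[(abs(c[:,0]-.427)<.07)&(abs(c[:,1]-.105)<.08)&(c[:,2]>.05)&(c[:,2]<.11)]; print("hand",len(s),np.percentile(s,[1,50,99],axis=0).ravel())
    h=p["view"]@np.array([*get_obs()["ee_pos"],1]); uv=p["camera_matrix"]@h[:3]; uv=uv[:2]/uv[2]; print("tcp px",uv)
    u,v=uv.astype(int); im=p["pixels"].copy(); cv2.circle(im,(u,v),1,(0,0,255),-1)
    ims.append(cv2.resize(im[v-45:v+30,u-35:u+40],(390,390),interpolation=cv2.INTER_CUBIC))
cv2.imwrite("pics/both.png",np.hstack(ims)); o=get_obs(); print(o["width"],o["finger_force"],o["clock"])
E
```

```text
side 731 [0.3166 0.0503 0.0205 0.3553 0.0918 0.0367 0.4418 0.1531 0.0406]
  x 0.40  y 0.077..0.115 z 0.039 n35
  x 0.41  y 0.081..0.122 z 0.041 n40
  x 0.42  y 0.079..0.119 z 0.046 n36
  x 0.43  y 0.084..0.120 z 0.040 n15
  x 0.44  y 0.089..0.095 z 0.032 n10
hand 313 [0.4053 0.0472 0.0508 0.4245 0.0837 0.0883 0.4485 0.1463 0.1099]
tcp px [239.5145 190.5873]
top 99 [0.2868 0.0385 0.0205 0.3439 0.0667 0.0396 0.364  0.0798 0.4262]
hand 4 [0.4241 0.0506 0.0927 0.425  0.055  0.104  0.4266 0.0571 0.1078]
tcp px [223.1027 207.448 ]
0.02995154690407734 0.0 9.025
```

View pics/both.png

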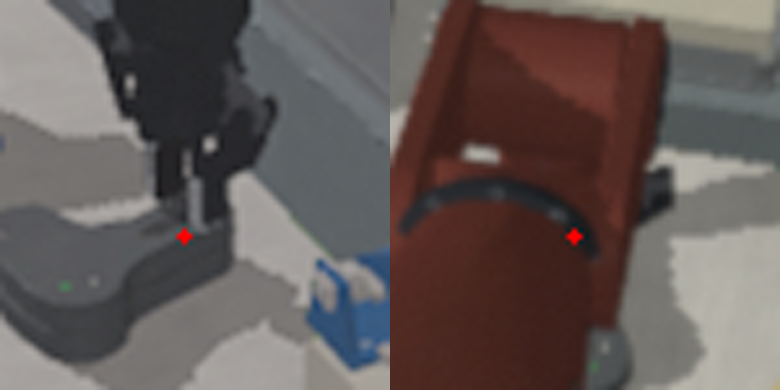

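```bash
python3 -m inch '[[[0,0,0,0,15],[0,0,0,0,15]]]'; python3 go.py .424 .1045 .019; python3 -c "
from h import *
p=read_camera('side');print(p['view'].round(3), -p['view'][:3,:3].T@p['view'][:3,3])
a=p['pixels'][150:215,200:270]; a=cv2.convertScaleAbs(cv2.resize(a,(770,600),interpolation=cv2.INTER_CUBIC),alpha=1.8,beta=20); cv2.imwrite('pics/s3.png',a)"
```

```text
clock: 9.28
ee_pos: [0.427, 0.1056, 0.0211]
eef_rot: [[-0.976, -0.217, 0.005], [-0.217, 0.976, 0.022], [-0.01, 0.021, -1.0]]
contact_force: [0.2, 0.2, 0.1]
width: 0.0146
finger_force: 0.0
9.275 pos [0.427  0.1056 0.0211] tool shift mm [ 3.2 -0.5  2.1] tool y az 102.5 tilt 1.3
j [ 0.066  0.082  2.172  0.028  0.881 -1.741]
[[ 0.877 -0.481  0.006 -0.393]
 [-0.267 -0.496 -0.826  0.188]
 [ 0.4    0.723 -0.563  1.06 ]
 [ 0.     0.     0.     1.   ]] [-0.029131   -0.86206321  0.75532322]
```

View pics/s3.png

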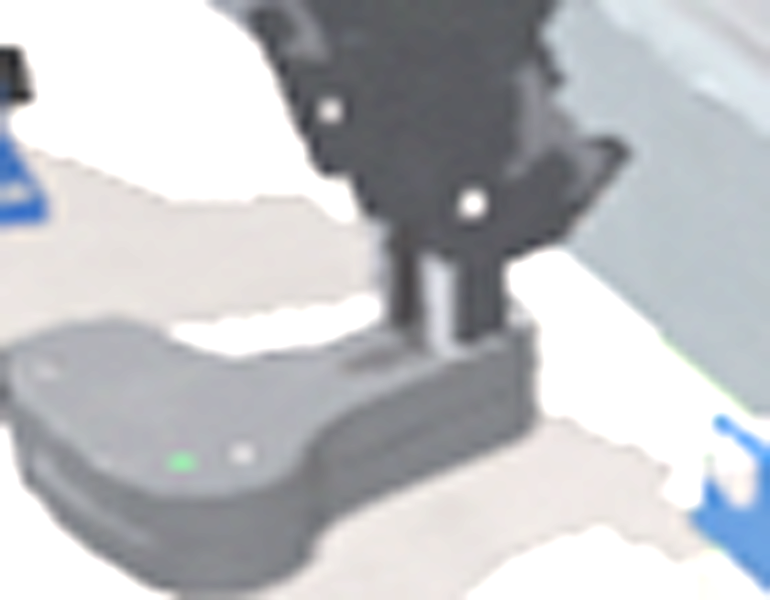

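The fingers seem to close over the top of the grip at about (420,340), although the TCP reads z = .021. I'll check the hand's true position from depth.

```bash
python3 - <<'E'
from h import *
np.set_printoptions(precision=4,suppress=True)
p=read_camera("side")
for u in (236,239,241,244,247):
    print(u,[ (v,*np.round(world(p,u,v,depth=p["range_z"][v,u])*1000).astype(int)) for v in range(170,200,3)])
o=get_obs(); V=p["view"];K=p["camera_matrix"]
for d in (-.062,-.03,0,.011):
    w=V@np.array([*(np.array(o["ee_pos"])+np.array(o["eef_rot"])[:,2]*d),1]); uv=K@w[:3]; print(d,uv[:2]/uv[2],w[2])
E
```

```text
236 [(170, np.int64(422), np.int64(114), np.int64(90)), (173, np.int64(419), np.int64(110), np.int64(83)), (176, np.int64(418), np.int64(107), np.int64(74)), (179, np.int64(419), np.int64(109), np.int64(62)), (182, np.int64(419), np.int64(110), np.int64(51)), (185, np.int64(417), np.int64(106), np.int64(44)), (188, np.int64(413), np.int64(99), np.int64(39)), (191, np.int64(406), np.int64(85), np.int64(39)), (194, np.int64(404), np.int64(80), np.int64(32)), (197, np.int64(403), np.int64(80), np.int64(22))]
239 [(170, np.int64(415), np.int64(79), np.int64(111)), (173, np.int64(418), np.int64(87), np.int64(95)), (176, np.int64(417), np.int64(85), np.int64(87)), (179, np.int64(418), np.int64(89), np.int64(74)), (182, np.int64(419), np.int64(90), np.int64(63)), (185, np.int64(419), np.int64(92), np.int64(52)), (188, np.int64(421), np.int64(97), np.int64(37)), (191, np.int64(413), np.int64(80), np.int64(39)), (194, np.int64(415), np.int64(84), np.int64(26)), (197, np.int64(414), np.int64(83), np.int64(16))]
241 [(170, np.int64(419), np.int64(76), np.int64(111)), (173, np.int64(421), np.int
[... 912 characters left out ...]
, np.int64(9))]
247 [(170, np.int64(426), np.int64(52), np.int64(122)), (173, np.int64(428), np.int64(56), np.int64(110)), (176, np.int64(427), np.int64(55), np.int64(101)), (179, np.int64(491), np.int64(183), np.int64(-2)), (182, np.int64(460), np.int64(121), np.int64(32)), (185, np.int64(449), np.int64(99), np.int64(38)), (188, np.int64(444), np.int64(90), np.int64(34)), (191, np.int64(445), np.int64(92), np.int64(22)), (194, np.int64(445), np.int64(92), np.int64(12)), (197, np.int64(444), np.int64(91), np.int64(1))]
-0.062 [239.0997 173.088 ] 1.2595932264600096
-0.03 [239.3188 182.2473] 1.278200561000011
0 [239.5185 190.5953] 1.2956449371312617
0.011 [239.5903 193.6001] 1.3020412083793873
```

```bash
python3 -m inch '[[[0,0,-40,0,15],[0,0,-80,0,15],[0,0,-80,0,15]]]'; python3 - <<'E'
from h import *
p=read_camera("side"); o=get_obs(); V=p["view"];K=p["camera_matrix"]
c=cloud(p,np.ones((384,512),bool)); s=c[(abs(c[:,0]-.425)<.02)&(abs(c[:,1]-.105)<.03)&(c[:,2]>.045)&(c[:,2]<.2)]
print(o["ee_pos"],"lowest hand z",np.sort(s[:,2])[:12].round(3))
im=p["pixels"].copy()
for d in (-.062,0,.011):
    w=V@np.array([*(np.array(o["ee_pos"])+np.array(o["eef_rot"])[:,2]*d),1]); uv=K@w[:3]; uv=uv[:2]/uv[2]; print(d,uv); im[int(round(uv[1])),int(round(uv[0]))]=(0,0,255)
a=im[135:205,200:280]; a=cv2.convertScaleAbs(cv2.resize(a,(680,595),interpolation=cv2.INTER_NEAREST),alpha=1.6,beta=20); cv2.imwrite('pics/s4.png',a)
E
```

```text
clock: 9.75
ee_pos: [0.4302, 0.1041, 0.1048]
eef_rot: [[-0.976, -0.217, 0.014], [-0.217, 0.976, 0.023], [-0.018, 0.019, -1.0]]
contact_force: [-0.1, 0.1, 0.0]
width: 0.0151
finger_force: 0.0
[0.42826077 0.10395672 0.10282595] lowest hand z [0.123 0.124 0.124 0.124 0.124 0.124 0.125 0.127 0.127 0.129 0.129 0.129]
-0.062 [238.93681868 148.28578169]
0 [239.45768726 167.13973521]
0.011 [239.54696439 170.3713123 ]
```

View pics/s4.png

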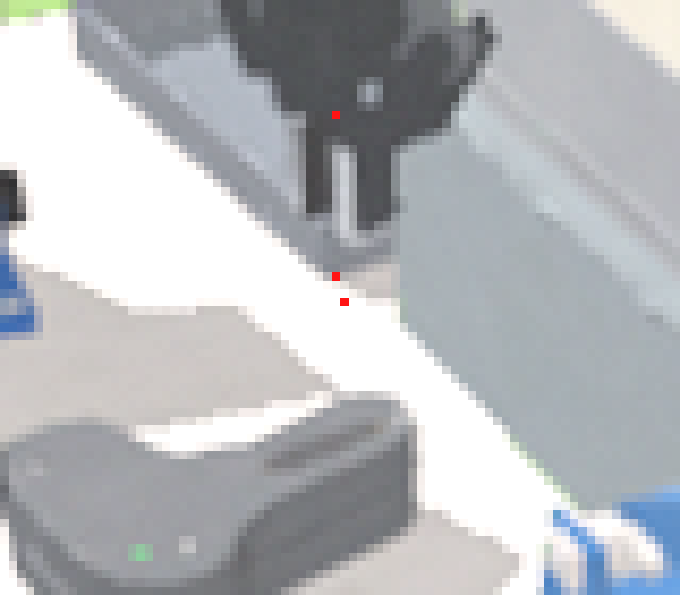

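The picture shows the fingertips about 31 mm higher than the stated TCP overhang implies: tips at z = .123 with the TCP at .103. The earlier close therefore passed just over the grip without touching it. I'll check the constant and redo the descent about 38 mm lower than before.

```bash
python3 -c "
from h import *
print(bot.finger_overhang)"; python3 -m inch '[[[2,0,0,0,85],[4,0,0,0,85],[4,0,40,0,85],[4,0,80,0,85],[4,0,108,0,85],[4,0,108,0,85]]]'; python3 - <<'E'
from h import *
p=read_camera("side"); o=get_obs()
c=cloud(p,np.ones((384,512),bool)); s=c[(abs(c[:,0]-.425)<.015)&(abs(c[:,1]-.055)<.03)&(c[:,2]<.1)]
print(o["ee_pos"],o["width"],np.percentile(s,[0,2,50],axis=0).round(3),len(s))
for z in np.arange(0,.1,.01):
    q=s[(s[:,2]>z)&(s[:,2]<z+.01)&(s[:,1]<.078)]; print(z.round(2),len(q),np.median(q,axis=0).round(3) if len(q) else "")
E
```

```text
0.011
clock: 10.55
ee_pos: [0.4192, 0.1051, -0.0099]
eef_rot: [[-0.976, -0.217, -0.003], [-0.217, 0.976, 0.022], [-0.002, 0.022, -1.0]]
contact_force: [-0.9, 0.9, -0.3]
width: 0.0848
finger_force: 0.0
[ 0.42132961  0.1052411  -0.00823685] 0.08494589772729615 [[ 0.411  0.025 -0.007]
 [ 0.411  0.027 -0.005]
 [ 0.424  0.051  0.039]] 378
0.0 2 [0.426 0.04  0.   ]
0.01 0 
0.02 11 [0.426 0.052 0.025]
0.03 21 [0.425 0.05  0.035]
0.04 25 [0.427 0.049 0.047]
0.05 13 [0.425 0.05  0.054]
0.06 18 [0.422 0.048 0.067]
0.07 44 [0.424 0.035 0.076]
0.08 42 [0.423 0.058 0.086]
0.09 44 [0.423 0.05  0.095]
```

```bash
python3 -m inch '[[[-1,0,5,0,85],[-1,0,5,0,20],[-1,0,5,0,20],[-1,0,5,0,20],[-1,0,5,0,20],[-1,0,5,0,20],[-1,0,5,0,20]]]'; python3 go.py .42 .105 -.013
```

```text
clock: 11.48
ee_pos: [0.4252, 0.1058, -0.0108]
eef_rot: [[-0.976, -0.217, 0.007], [-0.217, 0.976, 0.022], [-0.011, 0.02, -1.0]]
contact_force: [-1.7, -0.2, 5.9]
width: 0.0369
finger_force: 59.9
11.475 pos [ 0.4252  0.1058 -0.0108] tool shift mm [5.3 0.3 2.1] tool y az 102.5 tilt 1.3
j [ 0.067  0.147  2.183  0.03   0.804 -1.743]
```

The grip now holds at 36.9 mm and 60 N. Before tilting, I'll fit a kinematic model to the recorded poses. That lets me plan which reach boundary gives the needed tilt and whether the wrist limits (j4–j6) allow it.

```bash
cat > kin.py <<'E'
import numpy as np
from scipy.optimize import least_squares
from scipy.spatial.transform import Rotation as Ro
rz=lambda a:Ro.from_euler('z',a).as_matrix(); ry=lambda a:Ro.from_euler('y',a).as_matrix()
C=np.array([[0,-1,0],[1,0,0],[0,0,1.]])
D=np.array([[1.227,.217,1.613,0,1.311,-.112,.144,.608,.209],[1.08075,-.68408,2.34406,0,1.47708,-.25729,.06265,.2661,.20931],
[1.05047,-.77394,2.39668,-.00924,1.55033,-.28813,.0541,.2292,.2028],[1.04914,-.7759,2.40901,-.02031,1.57644,-.28945,.0509,.2157,.1971],
[1.26671,1.13871,.313,-.00198,1.7237,-.07212,.2221,.9393,.1637],[1.26742,1.15951,.30912,.00156,1.64725,-.07129,.2273,.9621,.1455],
[.764,-.011,1.724,.012,1.407,-1.027,.3427,.4308,.2826],[.074,-.087,2.141,.025,1.087,-1.726,.4195,.1083,.1073],
[.066,.081,2.172,.028,.881,-1.741,.4273,.1056,.0215],[.067,.147,2.183,.03,.804,-1.743,.4252,.1058,-.0108]])
def fk(q,P):
    h,a1,d,L2,L3,e,Lt=P
    B=rz(q[0]); E=B@ry(q[1]); F=E@ry(q[2]); R=F@rz(q[3])@ry(q[4])@rz(q[5])@C
    p=np.array([0,0,h])+B@np.array([a1,d,0])+E@[0,0,L2]+F@np.array([e,0,L3])+R[:,2]*Lt
    return p,R
res=lambda P:np.concatenate([fk(r[:6],P)[0]-r[6:] for r in D]+[[(P[6]-.25)*.002]])
s=least_squares(res,[.35,.0,.07,.42,.4,0,.25]); P=s.x
LO=np.array([-2.75,-.78,.31,-1.13,.13,-2.58])+.02; HI=np.array([2.75,2.1,2.55,4.27,2.63,2.58])-.02
def ik(p,R,q0,w=.3,free=False):
    f=lambda q:np.concatenate([fk(q,P)[0]-p,w*(Ro.from_matrix(R.T@fk(q,P)[1]).as_rotvec())])
    o=least_squares(f,np.clip(q0,LO,HI),bounds=(LO-(9 if free else 0),HI+(9 if free else 0))); return o.x,np.linalg.norm(f(o.x))
if __name__=="__main__":
    np.set_printoptions(precision=3,suppress=True)
    print("P",P,"max err mm",abs(s.fun).max()*1000); print((s.fun[:-1].reshape(-1,3)*1000).round(1))
    n=np.array([.122,.763,-.634]); n/=np.linalg.norm(n); Lb=np.array([.322,.3535,.1305]); win=Lb-.1*n
    xs0=np.cross(n,[0,0,1]); xs0/=np.linalg.norm(xs0); xs0=-xs0 if xs0[0]>0 else xs0
    for flip in(0,1):
        for phi in range(-60,61,10):
            xs=Ro.from_rotvec(n*np.radians(phi)).apply(xs0); ys=-n; zs=np.cross(xs,ys)
            S=np.c_[xs,ys,zs]; g=win+S@(np.array([-.039,.0085,.0205])-[.043,-.056,.0205])
            # tool in scanner frame: z=-zs, tool y = cos.1*aim +..., aim=-.0998 x +.995 y in tool
            t=np.c_[[1,0,0],[0,-1,0],[0,0,-1]]@rz(np.radians(-5.7)) ; T=S@t
            if abs((T.T@n)-[-.0998,.995,0]).max()>.01: T=S@np.c_[[1,0,0],[0,-1,0],[0,0,-1]]@rz(np.radians(5.7))
            if flip: T=T@rz(np.pi)
            p=g+T[:,2]*.033
            best=min((ik(p,T,q0) for q0 in([.4,0,1.8,0,1.2,-1],[.4,0,1.8,1,1.2,1],[.4,0,1.8,-1,1.2,1],[.4,.3,1.5,.5,1.5,-2],[.4,.3,1.5,2,1.5,-1],[.4,.3,1.5,3,1.5,-1])),key=lambda b:b[1])
            print(flip,phi,"tilt",np.degrees(np.arccos(-T[2,2])).round(),"tool az",np.degrees(np.arctan2(T[1,2],T[0,2])).round(),"tcp",p,"err",round(best[1]*1000,1),best[0])
E
python3 kin.py
```

```text
P [ 0.295 -0.     0.07   0.454  0.558  0.062  0.327] max err mm 0.5493285522333302
[[-0.4  0.5  0.4]
 [ 0.1  0.  -0.1]
 [ 0.1  0.  -0. ]
 [ 0.  -0.1 -0. ]
 [ 0.  -0.1 -0. ]
 [ 0.  -0.1 -0. ]
 [ 0.1 -0.2 -0. ]
 [-0.3  0.2 -0.1]
 [ 0.1 -0.2  0.1]
 [-0.  -0.1 -0.1]]
0 -60 tilt 67.0 tool az -29.0 tcp [0.376 0.251 0.277] err 26.2 [ 1.118 -0.093  2.161 -1.11   1.431 -0.387]
0 -50 tilt 60.0 tool az -37.0 tcp [0.383 0.242 0.267] err 0.0 [ 1.05  -0.055  2.122 -1.054  1.43  -0.427]
0 -40 tilt 54.0 tool az -46.0 tcp [0.388 0.232 0.256] err 0.0 [ 0.969 -0.023  2.047 -0.917  1.458 -0.523]
0 -30 tilt 48.0 tool az -57.0 tcp [0.39  0.222 0.244] err 0.0 [ 0.887  0.02   1.976 -0.789  1.499 -0.608]
0 -20 tilt 43.0 tool az -69.0 tcp [0.389 0.212 0.233] err 0.0 [ 0.805  0.07   1.91  -0.67   1.552 -0.682]
0 -10 tilt 40.0 tool az -84.0 tcp [0.385 0.203 0.221] err 0.0 [ 0.725  0.125  1.851 -0.56   1.613 -0.743]
0 0 tilt 39.0 tool az -99.0 tcp [0.38  0.194 0.209] err 0.0 [ 0.647  0.185  1.798 -0.458  1.681 -0.792]
0 10 tilt 40.0 tool az -115.0 tcp [0.371 0.187 0.199] err 0.0 [ 0.573  0.246  1.754 -0.363  1.7
[... 1213 characters left out ...]
0.38  0.194 0.209] err 0.0 [ 0.647  0.185  1.798 -0.458  1.681  2.35 ]
1 10 tilt 40.0 tool az -115.0 tcp [0.371 0.187 0.199] err 0.0 [ 0.573  0.246  1.754 -0.363  1.752  2.313]
1 20 tilt 43.0 tool az -129.0 tcp [0.361 0.181 0.189] err 0.0 [ 0.502  0.309  1.719 -0.273  1.824  2.288]
1 30 tilt 48.0 tool az -141.0 tcp [0.349 0.176 0.181] err 0.0 [ 0.435  0.371  1.694 -0.186  1.894  2.273]
1 40 tilt 54.0 tool az -152.0 tcp [0.335 0.173 0.175] err 0.0 [ 0.371  0.432  1.679 -0.102  1.962  2.269]
1 50 tilt 60.0 tool az -161.0 tcp [0.321 0.171 0.17 ] err 0.0 [ 0.311  0.491  1.675 -0.018  2.026  2.273]
1 60 tilt 67.0 tool az -169.0 tcp [0.305 0.171 0.167] err 0.0 [0.255 0.547 1.682 0.066 2.085 2.286]
```

The model fits to 0.5 mm. Since only the tool's z direction is set at the boundary, and yaw about it stays free, the plan is:

1. Tilt outward on the right side at azimuth about -69°.
2. Turn about the tool's z and scan.
3. Untilt outward on the left.

First I'll calibrate the boundary behaviour and choose the height.

```bash
cat > sim.py <<'E'
from kin import *
np.set_printoptions(precision=3,suppress=True)
LO[:]=np.array([-2.75,-.78,.31,-1.13,.13,-2.58]); HI[:]=np.array([2.75,2.1,2.55,4.27,2.63,2.58])
def row(q,d,w):
    p,R=fk(q,P); d=np.array(d,float); L=np.linalg.norm(d); d*=min(1,.0625/L)
    return ik(p+R@d,R,q,w)[0]
tilt=lambda q:np.degrees(np.arccos(-fk(q,P)[1][2,2]))*np.sign(fk(q,P)[1][:2,2]@fk(q,P)[0][:2])
if __name__=="__main__":
    E0=D[4][:6]
    for w in(.1,.2,.3,.5,.8,1):
        q=E0.copy(); t0=tilt(q)
        for _ in range(3): q=row(q,[0,.2,0],w)
        print(w,"dtilt",tilt(q)-t0,fk(q,P)[0])
    print("real 3.4  [.2273 .9621 .1455]")
E
python3 sim.py
```

```text
0.1 dtilt 29.904860699936503 [0.261 1.103 0.186]
0.2 dtilt 23.686840819615792 [0.253 1.071 0.173]
0.3 dtilt 17.642726642740104 [0.246 1.039 0.161]
0.5 dtilt 9.67334240681288 [0.236 0.997 0.144]
0.8 dtilt 4.573759331871981 [0.229 0.97  0.135]
1 dtilt 3.0724383258803574 [0.228 0.962 0.132]
real 3.4  [.2273 .9621 .1455]
```

```bash
cat > sim2.py <<'E'
from sim import *
psi=np.radians(-69); u=np.array([np.cos(psi),np.sin(psi),0])
def pose(r,z,yaw): 
    y=np.array([np.cos(yaw),np.sin(yaw),0]); return r*u+[0,0,z],np.c_[np.cross(y,[0,0,-1]),y,[0,0,-1]]
for r,z in((.95,.25),(.85,.45),(.75,.6)):
  for g in(-20,0,20,40,60):
    p,R=pose(r,z,psi+np.pi/2); q,e=ik(p,R,[psi,.8,.6,0,1.6,-1.5],1.)
    out=[]
    for k in range(36):
        R=fk(q,P)[1]; d=u*np.cos(np.radians(g))+np.array([0,0,np.sin(np.radians(g))]); q=row(q,R.T@d*.0625,.95)
        if k%12==11: out.append((round(tilt(q),1),fk(q,P)[0].round(2)))
    print(r,z,g,"e",round(e*1e3),out,q)
E
timeout 500 python3 sim2.py
```

```text
0.95 0.25 -20 e 0 [(np.float64(12.2), array([ 0.38, -0.99, -0.06])), (np.float64(24.5), array([ 0.4 , -1.03, -0.22])), (np.float64(34.6), array([ 0.41, -1.06, -0.28]))] [-1.278  1.655  0.31   0.077  0.575 -1.697]
0.95 0.25 0 e 0 [(np.float64(13.4), array([ 0.38, -0.99,  0.12])), (np.float64(26.8), array([ 0.41, -1.07,  0.06])), (np.float64(39.0), array([ 0.43, -1.12,  0.04]))] [-1.275  1.338  0.31   0.061  0.816 -1.667]
0.95 0.25 20 e 0 [(np.float64(13.6), array([ 0.37, -0.95,  0.3 ])), (np.float64(27.5), array([ 0.39, -1.02,  0.34])), (np.float64(41.0), array([ 0.41, -1.08,  0.37]))] [-1.279  1.009  0.31   0.054  1.109 -1.651]
0.95 0.25 40 e 0 [(np.float64(12.8), array([ 0.34, -0.88,  0.47])), (np.float64(26.3), array([ 0.34, -0.89,  0.58])), (np.float64(40.2), array([ 0.36, -0.93,  0.66]))] [-1.294  0.672  0.31   0.058  1.461 -1.646]
0.95 0.25 60 e 0 [(np.float64(10.9), array([ 0.3 , -0.78,  0.61])), (np.float64(23.0), array([ 0.27, -0.7 ,  0.77])), (np.float64(35.8), array([ 0.26, -0.68,  0.87]))] [-1.334  0.338  0.31   0.079  1.872 -1.653]
0.85 0.45 -20 e 0 [(np.float64(10.6), ar
[... 1373 characters left out ...]
 0.43, -1.11,  0.1 ]))] [-1.275  1.277  0.31   0.054  0.91  -1.66 ]
0.75 0.6 20 e 0 [(np.float64(11.8), array([ 0.33, -0.86,  0.49])), (np.float64(25.4), array([ 0.37, -0.97,  0.43])), (np.float64(39.1), array([ 0.4 , -1.05,  0.42]))] [-1.28   0.949  0.31   0.051  1.201 -1.648]
0.75 0.6 40 e 0 [(np.float64(11.6), array([ 0.29, -0.76,  0.64])), (np.float64(24.6), array([ 0.31, -0.82,  0.66])), (np.float64(38.3), array([ 0.34, -0.89,  0.7 ]))] [-1.298  0.613  0.31   0.058  1.552 -1.646]
0.75 0.6 60 e 0 [(np.float64(10.4), array([ 0.24, -0.63,  0.76])), (np.float64(21.6), array([ 0.23, -0.61,  0.83])), (np.float64(33.9), array([ 0.24, -0.63,  0.89]))] [-1.347  0.281  0.31   0.086  1.963 -1.656]
```

```bash
python3 -m inch '[[[0,0,-20,0,20],[0,0,-70,0,20],[6,-10,-125,0,20],[18,-40,-175,8,20],[34,-85,-210,16,20],[52,-135,-242,26,20],[70,-185,-274,36,20],[88,-235,-306,46,20],[106,-285,-338,56,20],[124,-335,-370,66,20]]]'; python3 go.py .30 -.78 .60
```

```text
clock: 12.72
ee_pos: [0.3731, -0.2578, 0.3504]
eef_rot: [[-0.59, 0.807, 0.005], [0.807, 0.59, 0.022], [0.015, 0.018, -1.0]]
contact_force: [0.8, 0.4, -2.7]
width: 0.037
finger_force: 60.4
12.725 pos [ 0.3731 -0.2578  0.3504] tool shift mm [-374.7 -362.7 -261.7] tool y az 36.2 tilt 1.3
j [-0.774 -0.238  1.805  0.02   1.586 -1.405]
```

```bash
python3 -m inch '[[[-38,-37,-26,5,20],[-77,-74,-53,10,20],[-116,-112,-80,15,20],[-155,-150,-107,15.2,20],[-194,-188,-134,15.2,20],[-233,-226,-161,15.2,20],[-272,-264,-188,15.2,20],[-311,-302,-215,15.2,20],[-350,-340,-242,15.2,20],[-380,-368,-268,15.2,20]]]'; python3 go.py .30 -.78 .60; python3 -m inch '[[[-160,0,-150,0,20],[-160,0,-150,0,20],[-160,0,-150,0,20],[-160,0,-150,0,20],[-160,0,-150,0,20],[-160,0,-150,0,20],[-160,0,-150,0,20],[-160,0,-150,0,20]]]'; python3 go.py .30 -.78 .60
```

```text
clock: 13.98
ee_pos: [0.287, -0.7479, 0.5537]
eef_rot: [[-0.362, 0.932, 0.011], [0.932, 0.362, 0.013], [0.008, 0.015, -1.0]]
contact_force: [1.1, -0.7, -5.4]
width: 0.0375
finger_force: 61.0
13.975 pos [ 0.287  -0.7479  0.5537] tool shift mm [-34.2   1.3 -46.6] tool y az 21.2 tilt 1.0
j [-1.298  0.7    0.323  0.017  2.128 -1.659]
clock: 14.98
ee_pos: [0.2869, -0.7433, 0.591]
eef_rot: [[-0.362, 0.932, 0.033], [0.93, 0.363, -0.049], [-0.058, 0.013, -0.998]]
contact_force: [0.8, -0.2, -1.9]
width: 0.0371
finger_force: 61.0
14.975 pos [ 0.2869 -0.7433  0.591 ] tool shift mm [-39.4  -1.   -6.8] tool y az 21.3 tilt 3.4
j [-1.298  0.663  0.308  0.022  2.114 -1.658]
```

```bash
python3 -m inch '[[[-400,0,-60,0,20],[-400,0,-60,0,20],[-400,0,-60,0,20],[-400,0,-60,0,20],[-400,0,-60,0,20],[-400,0,-60,0,20]]]'; python3 go.py .30 -.78 .60
```

```text
clock: 15.72
ee_pos: [0.3141, -0.8106, 0.5116]
eef_rot: [[-0.36, 0.932, 0.049], [0.927, 0.363, -0.091], [-0.103, 0.013, -0.995]]
contact_force: [0.2, 0.2, -1.9]
width: 0.0367
finger_force: 61.1
15.725 pos [ 0.3141 -0.8106  0.5116] tool shift mm [ 24.4  -0.9 -91.4] tool y az 21.3 tilt 5.9
j [-1.29   0.763  0.308  0.024  1.969 -1.651]
```

```bash
cat > sim3.py <<'E'
from sim import *
q1=np.array([-1.298,.7,.323,.017,2.128,-1.659]); q2=np.array([-1.298,.663,.308,.022,2.114,-1.658]); q2=np.clip(q2,LO,HI)
def run(q,tgt,n,w,it=None):
    p0,R0=fk(q,P); t0=tilt(q); T=p0+R0@np.array(tgt)/1000
    for _ in range(n):
        p,R=fk(q,P); d=T-p; L=np.linalg.norm(d); pt=p+d*min(1,.0625/L)
        if it is None: q=ik(pt,R,q,w)[0]
        else:
            for _ in range(it[0]):
                p,Rc=fk(q,P); e=np.r_[pt-p,w*Ro.from_matrix(R@Rc.T).as_rotvec()]; J=np.zeros((6,6))
                for k in range(6):
                    dq=q.copy(); dq[k]+=1e-5; pk,Rk=fk(dq,P); J[:,k]=np.r_[pk-p,w*Ro.from_matrix(Rk@Rc.T).as_rotvec()]/1e-5
                q=np.clip(q+J.T@np.linalg.solve(J@J.T+it[1]**2*np.eye(6),e),LO,HI)
    return round(tilt(q)-t0,2),fk(q,P)[0].round(3)
print("real E 3.4 [.227 .962 .146]; A 3.8 [.287 -.743 .591]; B 2.6 [.314 -.811 .512]")
for w in(.9,1,1.2,1.5,2): print(w,run(D[4][:6],[0,200,0],3,w),run(q1,[-160,0,-150],8,w),run(q2,[-400,0,-60],6,w))
for w in(.3,.5,1):
  for it in((5,.02),(20,.02),(5,.1),(20,.1),(50,.05),(100,.05)): print(w,it,run(np.clip(D[4][:6],LO,HI),[0,200,0],3,w,it),run(q1,[-160,0,-150],8,w,it),run(q2,[-400,0,-60],6,w,it))
E
python3 sim3.py
```

```text
real E 3.4 [.227 .962 .146]; A 3.8 [.287 -.743 .591]; B 2.6 [.314 -.811 .512]
0.9 (np.float64(3.73), array([0.228, 0.965, 0.139])) (np.float64(9.39), array([ 0.295, -0.771,  0.593])) (np.float64(6.55), array([ 0.32 , -0.826,  0.523]))
1 (np.float64(3.09), array([0.227, 0.961, 0.138])) (np.float64(7.79), array([ 0.293, -0.765,  0.589])) (np.float64(5.38), array([ 0.318, -0.821,  0.52 ]))
1.2 (np.float64(2.21), array([0.226, 0.956, 0.138])) (np.float64(5.67), array([ 0.29 , -0.757,  0.583])) (np.float64(3.79), array([ 0.315, -0.814,  0.517]))
1.5 (np.float64(1.44), array([0.225, 0.952, 0.137])) (np.float64(3.92), array([ 0.287, -0.75 ,  0.578])) (np.float64(2.45), array([ 0.313, -0.808,  0.514]))
2 (np.float64(0.83), array([0.224, 0.949, 0.137])) (np.float64(2.63), array([ 0.285, -0.745,  0.575])) (np.float64(1.39), array([ 0.311, -0.804,  0.511]))
0.3 (5, 0.02) (np.float64(-75.05), array([ 0.109,  0.592, -0.161])) (np.float64(-73.76), array([ 0.284, -0.614,  0.056])) (np.float64(-85.8), array([ 0.279, -0.573, -0.033]))
0.3 (20, 0.02) (np.float64(-73.19), array([ 0.114,  0.609, -0.131]
[... 2211 characters left out ...]
019]))
1 (5, 0.1) (np.float64(-42.84), array([ 0.157,  0.74 , -0.073])) (np.float64(-60.1), array([ 0.273, -0.655,  0.211])) (np.float64(-68.7), array([ 0.275, -0.645,  0.157]))
1 (20, 0.1) (np.float64(-42.87), array([ 0.157,  0.74 , -0.073])) (np.float64(-60.11), array([ 0.273, -0.655,  0.21 ])) (np.float64(-68.71), array([ 0.275, -0.645,  0.157]))
1 (50, 0.05) (np.float64(-64.9), array([ 0.125,  0.641, -0.122])) (np.float64(-69.94), array([ 0.281, -0.628,  0.097])) (np.float64(-79.96), array([ 0.278, -0.603,  0.028]))
1 (100, 0.05) (np.float64(-64.9), array([ 0.125,  0.641, -0.122])) (np.float64(-69.94), array([ 0.281, -0.628,  0.097])) (np.float64(-79.96), array([ 0.278, -0.603,  0.028]))
```

Two findings. Within a call the target orientation is absolute, so tilt saturates in long calls. Also, turning against the j6 limit should tilt much faster, because j4 then couples in. I'll simulate both before moving.

```bash
cat > sim4.py <<'E'
from sim import *
def call(q,rows,w=.8):
    p0,R0=fk(q,P); pc,Rc=p0.copy(),R0.copy()
    for r in rows:
        T=p0+R0@np.array(r[:3])/1000; RT=R0@rz(np.radians(r[3]))
        d=T-pc; L=np.linalg.norm(d); v=Ro.from_matrix(RT@Rc.T).as_rotvec(); a=np.linalg.norm(v)
        pt=pc+d*min(1,.0625/max(L,1e-9)); Rt=Ro.from_rotvec(v*min(1,np.radians(10.7)/max(a,1e-9))).as_matrix()@Rc
        q=ik(pt,Rt,q,w)[0]; pc,Rc=fk(q,P)
    return q
def show(q):
    p,R=fk(q,P); return "tilt %.1f az %.0f yaz %.0f p %s q %s"%(np.degrees(np.arccos(-R[2,2])),np.degrees(np.arctan2(R[1,2],R[0,2])),np.degrees(np.arctan2(R[1,1],R[0,1])),p.round(3),q.round(2))
if __name__=="__main__":
    q1=np.array([-1.298,.7,.323,.017,2.128,-1.659]); q2=np.clip([-1.298,.663,.308,.022,2.114,-1.658],LO,HI)
    for w in(.3,.5,.7,.9,1.1): print(w,show(call(D[4][:6],[[0,200,0,0]]*3,w)),"|",show(call(q1,[[-160,0,-150,0]]*8,w)),"|",show(call(q2,[[-400,0,-60,0]]*6,w)))
    print("real E 1.5 az 77 [.227 .962 .146]; A 3.4 [.287 -.743 .591]; B 5.9 [.314 -.811 .512]")
    qn=np.array([-1.29,.763,.31,.024,1.969,-1.651]); _,Rn=fk(qn,P)
    for x,y,z in((.42,.05,.2),(.45,.0,.25),(.40,.15,.25),(.45,-.1,.2)):
      for s in(-1,1):
        j6t=s*2.58; # turn so that j6 is at limit at this place
        q,e=ik(np.array([x,y,z]),Rn@rz(0),[0,0,2,0,1,-1],1.)
        for _ in range(12):
            qq=call(q,[[0,0,0,s*10.7]],1.)
            q=qq
            if abs(q[5])>2.57: break
        print((x,y,z),s,"at limit:",show(q))
        for k in range(10):
            q=call(q,[[0,0,0,s*10.7]],1.)
            if k in(2,5,9): print("    ",k+1,show(q))
E
timeout 570 python3 sim4.py
```

```text
0.3 tilt 8.9 az 77 yaz 77 p [0.237 1.004 0.143] q [ 1.27  1.17  0.31  0.01  1.51 -0.07] | tilt 12.1 az -65 yaz 21 p [ 0.3   -0.786  0.604] q [-1.3   0.65  0.31  0.04  1.97 -1.65] | tilt 15.2 az -66 yaz 21 p [ 0.33  -0.851  0.535] q [-1.29  0.75  0.31  0.04  1.82 -1.65]
0.5 tilt 2.5 az 77 yaz 77 p [0.229 0.969 0.139] q [ 1.27  1.17  0.31  0.    1.62 -0.07] | tilt 3.5 az -54 yaz 21 p [ 0.288 -0.753  0.58 ] q [-1.3   0.68  0.31  0.02  2.1  -1.66] | tilt 7.4 az -63 yaz 21 p [ 0.316 -0.816  0.516] q [-1.29  0.76  0.31  0.03  1.95 -1.65]
0.7 tilt 0.4 az 81 yaz 77 p [0.226 0.957 0.137] q [ 1.27  1.17  0.31  0.    1.66 -0.07] | tilt 1.7 az -38 yaz 21 p [ 0.285 -0.745  0.575] q [-1.3   0.68  0.31  0.02  2.13 -1.66] | tilt 5.4 az -60 yaz 21 p [ 0.313 -0.807  0.512] q [-1.29  0.76  0.31  0.02  1.98 -1.65]
0.9 tilt 0.5 az -106 yaz 77 p [0.225 0.952 0.137] q [ 1.27  1.17  0.31 -0.    1.67 -0.07] | tilt 1.1 az -17 yaz 21 p [ 0.284 -0.743  0.573] q [-1.3   0.68  0.31  0.02  2.14 -1.66] | tilt 4.5 az -59 yaz 21 p [ 0.311 -0.803  0.51 ] q [-1.29  0.76  0.31  0.02  1.99 -1.65]
1.1 tilt 1.0 az -105 yaz
[... 2839 characters left out ...]
1.21 -2.58]
     3 tilt 11.6 az -74 yaz 166 p [0.449 0.109 0.164] q [ 0.23 -0.08  2.03 -0.22  1.19 -2.58]
     6 tilt 16.7 az -69 yaz -167 p [0.367 0.254 0.11 ] q [ 0.65  0.04  2.04 -0.31  1.16 -2.58]
     10 tilt 23.2 az -56 yaz -132 p [0.18  0.356 0.005] q [ 1.2   0.24  2.09 -0.38  1.07 -2.58]
(0.45, -0.1, 0.2) 1 at limit: tilt 5.8 az -61 yaz -107 p [ 0.45 -0.1   0.2 ] q [-0.32 -0.18  2.04 -0.07  1.21  1.57]
     3 tilt 5.8 az -61 yaz -139 p [ 0.45 -0.1   0.2 ] q [-0.32 -0.18  2.04 -0.07  1.21  2.13]
     6 tilt 5.3 az -53 yaz -170 p [ 0.436 -0.13   0.202] q [-0.41 -0.21  2.06 -0.05  1.21  2.58]
     10 tilt 7.1 az -3 yaz 151 p [ 0.291 -0.28   0.192] q [-1.03 -0.35  2.18  0.11  1.24  2.58]
```

The revised semantics fit all the data at a weight of about 0.55. Single-row calls should therefore tilt nearly 3° each. I'll do that here.

```bash
for k in 1; do python3 -m inch '[[[-51,0,-36,0,20]]]'; python3 -m inch '[[[-53,0,-33,0,20]]]'; python3 -m inch '[[[-55,0,-30,0,20]]]';  python3 -m inch '[[[-56,0,-27,0,20]]]'; done | grep -A1 ee_pos; python3 go.py .33 -.85 .6; python3 -c "
from h import *
R=get_obs()['eef_rot'];print(R[:,2],np.degrees(np.arctan2(R[1][2],R[0][2])))"
```

```text
ee_pos: [0.3159, -0.8158, 0.5207]
eef_rot: [[-0.358, 0.932, 0.062], [0.924, 0.363, -0.122], [-0.136, 0.014, -0.991]]
--
ee_pos: [0.3177, -0.821, 0.5372]
eef_rot: [[-0.355, 0.932, 0.078], [0.917, 0.363, -0.164], [-0.181, 0.013, -0.983]]
--
ee_pos: [0.3202, -0.8276, 0.5478]
eef_rot: [[-0.352, 0.932, 0.092], [0.91, 0.363, -0.2], [-0.22, 0.013, -0.975]]
--
ee_pos: [0.3231, -0.8355, 0.556]
eef_rot: [[-0.348, 0.931, 0.105], [0.902, 0.364, -0.235], [-0.257, 0.013, -0.966]]
16.225 pos [ 0.3231 -0.8355  0.556 ] tool shift mm [-26.8   1.7 -38.4] tool y az 21.3 tilt 14.9
j [-1.293  0.72   0.308  0.038  1.856 -1.648]
[ 0.10504397 -0.23456552 -0.96640819] -65.87603880030781
```

```bash
(python3 -m inch '[[[-57,0,-24,0,20]]]'; python3 -m inch '[[[-58,0,-21,0,20]]]'; python3 -m inch '[[[-59,0,-19,0,20]]]';  python3 -m inch '[[[-60,0,-16,0,20]]]'; python3 -m inch '[[[-61,0,-13,0,20]]]'; python3 -m inch '[[[-61,0,-11,0,20]]]'; python3 -m inch '[[[-62,0,-8,0,20]]]'; python3 -m inch '[[[-62,0,-6,0,20]]]'; python3 -m inch '[[[-62,0,-3,0,20]]]'; python3 -m inch '[[[-62,0,-1,0,20]]]') | tail -7; python3 go.py .33 -.85 .6; python3 -c "
from h import *
R=get_obs()['eef_rot'];n=np.array([.122,.763,-.634]);print(R[:,2],np.degrees(np.arctan2(R[1][2],R[0][2])),'t.n deg',np.degrees(np.arcsin(R[:,2]@n)))"
```

```text
finger_force: 61.0
clock: 17.48
ee_pos: [0.36, -0.9336, 0.6253]
eef_rot: [[-0.281, 0.931, 0.231], [0.743, 0.364, -0.562], [-0.607, 0.014, -0.794]]
contact_force: [-1.1, 0.5, -1.3]
width: 0.0369
finger_force: 61.0
17.475 pos [ 0.36   -0.9336  0.6253] tool shift mm [ 85.9   2.1 -33.8] tool y az 21.3 tilt 37.4
j [-1.295  0.703  0.309  0.07   1.48  -1.646]
[ 0.23077743 -0.56174683 -0.79446981] -67.66610860226389 t.n deg 5.925537364852965
```

```bash
(python3 -m inch '[[[-62,0,1,0,20]]]'; python3 -m inch '[[[-62,0,3,0,20]]]') | tail -7; cat > lab.py <<'E'
from h import *
np.set_printoptions(precision=4,suppress=True)
n=np.array([.1236,.763,-.6344]); n/=np.linalg.norm(n); ey=np.cross([0,0,1.],n); ey/=np.linalg.norm(ey); ez=np.cross(n,ey)
allp=[]
for cam in("top","side"):
    p=read_camera(cam); g=p["pixels"].astype(int); lo=g.min(2); sat=g.max(2)-lo
    m=np.zeros((384,512),bool); d=pinpoint(p,"label")
    if not d: print(cam,"none"); continue
    u,v=np.array(d[0]["point"]).astype(int); m[max(v-30,0):v+30,u-30:u+30]=1
    c0=cloud(p,m); K=p["camera_matrix"]
    bright=m&(sat<35)&(lo>105); k,lab,st,ce=cv2.connectedComponentsWithStats(cv2.morphologyEx(bright.astype(np.uint8),cv2.MORPH_CLOSE,np.ones((5,5))))
    i=lab[max(v-8,0):v+8,u-8:u+8]; i=np.bincount(i[i>0]).argmax(); c=cloud(p,(lab==i))
    c=c[abs((c-np.median(c,0))@n)<.012]; q=np.c_[c@ey,c@ez]*1000; r=cv2.minAreaRect(q.astype(np.float32)); o=np.array(r[0])/1000
    ctr=ey*o[0]+ez*o[1]+n*np.median(c@n); print(cam,len(c),"rect",np.round(r[1],1),round(r[2],1),"centre",ctr,"pin",world(p,*d[0]["point"]))
    w=c-c.mean(0); nn=np.linalg.svd(w,full_matrices=False)[2][2]; nn*=np.sign(nn[1]); print("   normal",nn)
    cv2.imwrite(f"pics/lab_{cam}.png",np.hstack([cv2.resize(p["pixels"][v-30:v+30,u-30:u+30],(390,390),interpolation=cv2.INTER_NEAREST),cv2.resize(np.repeat(((lab==i)[v-30:v+30,u-30:u+30,None]*255).astype(np.uint8),3,2),(390,390),interpolation=cv2.INTER_NEAREST)]))
R=get_obs()['eef_rot'];print(R[:,2],'t.n deg',np.degrees(np.arcsin(R[:,2]@n)))
E
python3 lab.py
```

```text
finger_force: 61.0
clock: 17.73
ee_pos: [0.3672, -0.9528, 0.6412]
eef_rot: [[-0.262, 0.931, 0.252], [0.696, 0.364, -0.619], [-0.669, 0.014, -0.744]]
contact_force: [-0.2, 0.3, -2.9]
width: 0.0367
finger_force: 61.0
top 178 rect [239.2  35.1] 1.6 centre [0.3511 0.4151 0.0017] pin [0.3199 0.3588 0.1401]
   normal [ 0.0173  0.1377 -0.9903]Traceback (most recent call last):
  File "lab.py", line 12, in <module>
    i=lab[max(v-8,0):v+8,u-8:u+8]; i=np.bincount(i[i>0]).argmax(); c=cloud(p,(lab==i))
                                     ~~~~~~~~~~~~~~~~~~~~~~~~~~^^
ValueError: attempt to get argmax of an empty sequence
```

```bash
python3 - <<'E'
from h import *
import pickle
d={}
for cam in("top","side"): d[cam]={k:(np.array(v) if k!="shot" else v) for k,v in read_camera(cam).items()}
pickle.dump(d,open("lab.pkl","wb"))
E
cat > lab2.py <<'E'
import pickle; from h import *
np.set_printoptions(precision=4,suppress=True)
d=pickle.load(open("lab.pkl","rb")); ims=[]
n=np.array([.1236,.763,-.6344]); n/=np.linalg.norm(n); ey=np.cross([0,0,1.],n); ey/=np.linalg.norm(ey); ez=np.cross(n,ey)
P0=np.array([.322,.3535,.1303])
for cam,(u,v) in(("top",(135,218)),("side",(176,135))):
    p=d[cam]; K,V=p["camera_matrix"],p["view"]; R,t=V[:3,:3],V[:3,3]; c=-R.T@t
    # rectify: sample the label plane at 1 mm, 160x160
    a=np.arange(-80,80)/1000.; A,B=np.meshgrid(a,a); X=P0+A[...,None]*ey-B[...,None]*ez
    Y=X@R.T+t; uv=Y@K.T; uv=(uv[...,:2]/uv[...,2:]).astype(np.float32)
    im=cv2.remap(p["pixels"],uv,None,cv2.INTER_LINEAR); ims.append(cv2.resize(im,None,fx=2.4,fy=2.4))
    m=np.zeros(p["range_z"].shape,bool); m[v-12:v+13,u-12:u+13]=1; q=cloud(p,m); k=abs((q-np.median(q,0))@n)<.008; q=q[k]; w=q-q.mean(0); nn=np.linalg.svd(w,full_matrices=False)[2][2]; nn*=np.sign(nn[1]); print(cam,k.sum(),"normal",nn,"offset of plane from P0 mm",((q-P0)@n).mean()*1000)
    g=im.astype(int); sat=(g.max(2)-g.min(2)); print(sat[80,::10],sat[::10,80])
cv2.imwrite("pics/rect.png",np.hstack(ims))
E
python3 lab2.py
```

```text
top 620 normal [ 0.1292  0.7702 -0.6245] offset of plane from P0 mm -1.3906635082906982
[11 11 12 47 14  7  6  8  8  6  7  7 13 47 44 55] [94 96 78 55 55 24 13  8  8  7  9 14 53 55 55 14]
side 70 normal [-0.2146  0.749   0.6268] offset of plane from P0 mm -462.4570875977678
[43 53 57 41 37 38 37 37 37 36 37 38 41 44 44 45] [44 45 42 40 37 37 37 37 37 36 36 36 36 35 54 38]
```

View pics/rect.png

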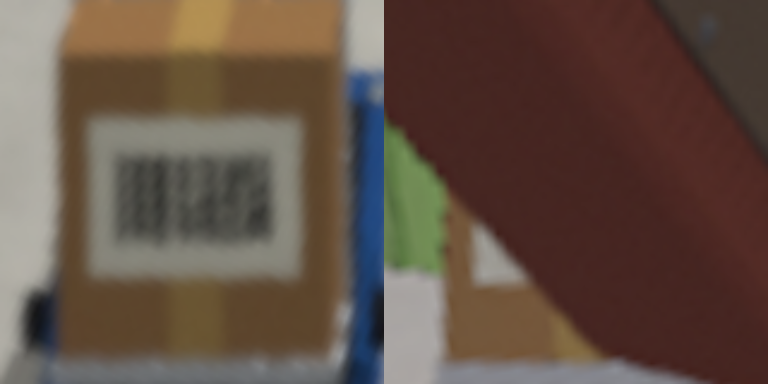

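The rectified view shows the label from (88,117) to (303,280), which is 89.6 × 68 mm. That matches the real label, so the plane and centre are confirmed. Next I compute the scan target.

```bash
cat > scan.py <<'E'
from kin import *; from h import get_obs
np.set_printoptions(precision=3,suppress=True)
n=np.array([.126,.764,-.633]); n/=np.linalg.norm(n); ey=np.cross([0,0,1.],n); ey/=np.linalg.norm(ey); ez=np.cross(n,ey)
LAB=np.array([.322,.3535,.1303])+.0015*ey-.0027*ez-.001*n
Rg=np.array([[-.976,-.217,.007],[-.217,.976,.022],[-.011,.02,-1]]); Rs=rz(np.radians(186.8)); rel=Rg.T@Rs   # scanner in tool
rel=rz(np.radians(-(0)))@rel
off=Rg.T@(Rs@np.array([.083,-.0638,.0313])); aim_t=Rg.T@(Rs@[0,-1,0])
def state():
    o=get_obs(); R=np.array(o["eef_rot"]); p=np.array(o["ee_pos"]); a=R@aim_t; w=p+R@off
    return o,R,p,a,w
def report():
    o,R,p,a,w=state(); d=LAB-w; s=d@n/(a@n)
    print("clock",o["clock"],"aim err deg",np.degrees(np.arccos(a@n)).round(1),"window",w,"dist along n",(d@n).round(4),"miss mm",((w+a*s-LAB)*1000).round(1), "lat", (np.r_[d@ey,d@ez]*1000).round(1))
    at=R.T@n; tau=np.degrees(np.arctan2(at[1],at[0])-np.arctan2(aim_t[1],aim_t[0])); tau=(tau+180)%360-180
    Rn=R@rz(np.radians(tau)); pt=LAB-.1*n-Rn@off
    print("turn",round(tau,1),"resid",np.degrees(np.arccos((Rn@aim_t)@n)).round(1),"tcp target",pt,"shift mm (tool axes now)",(R.T@(pt-p)*1000).round(1),"p",p)
    q,e=ik(pt,Rn,[.8,0.05,1.9,-.7,1.5,-.6],.5); print("ik",e.round(4),q,"now",np.array(o["joints"]))
    return R,p,Rn,pt
if __name__=="__main__": report()
E
python3 scan.py
```

```text
clock 18.025 aim err deg 73.0 window [ 0.407 -0.854  0.614] dist along n 1.2171 miss mm [4065.8  -46.4  753.3] lat [281.6 367.8]
turn -73.0 resid nan tcp target [0.387 0.211 0.231] shift mm (tool axes now) [1079.2  436.  -408. ] p [ 0.367 -0.952  0.641]
ik 0.0 [ 0.799  0.042  1.93  -0.659  1.525 -0.688] now [-1.295  0.703  0.309  0.076  1.402 -1.647]scan.py:16: RuntimeWarning: invalid value encountered in arccos
  print("turn",round(tau,1),"resid",np.degrees(np.arccos((Rn@aim_t)@n)).round(1),"tcp target",pt,"shift mm (tool axes now)",(R.T@(pt-p)*1000).round(1),"p",p)
```

```bash
cat > plan1.py <<'E'
from scan import *; import sim4
o,R,p,a,w=state(); V=np.array([.372,.119,.307]); d=R.T@(V-p)*1000; print("per row/18",d/18, "total",d)
rows=[list(np.round(d*k/18))+[max(-25,-5*max(0,k-4))] for k in range(1,11)]; print(rows)
q=sim4.call(np.array(o["joints"]),rows,.55); print(sim4.show(q)); pq,Rq=fk(q,P)
d2=Rq.T@(V-pq)*1000; rows=[list(np.round(d2*min(1,k/9)))+[max(-48,-8*k)] for k in range(1,11)]
q=sim4.call(q,rows,.55); print(sim4.show(q)); print("aim err",np.degrees(np.arccos(min(1,(fk(q,P)[1]@aim_t)@n))))
E
python3 plan1.py
```

```text
per row/18 [ 53.799  21.643 -22.875] total [ 968.385  389.58  -411.758]
[[np.float64(54.0), np.float64(22.0), np.float64(-23.0), 0], [np.float64(108.0), np.float64(43.0), np.float64(-46.0), 0], [np.float64(161.0), np.float64(65.0), np.float64(-69.0), 0], [np.float64(215.0), np.float64(87.0), np.float64(-92.0), 0], [np.float64(269.0), np.float64(108.0), np.float64(-114.0), -5], [np.float64(323.0), np.float64(130.0), np.float64(-137.0), -10], [np.float64(377.0), np.float64(152.0), np.float64(-160.0), -15], [np.float64(430.0), np.float64(173.0), np.float64(-183.0), -20], [np.float64(484.0), np.float64(195.0), np.float64(-206.0), -25], [np.float64(538.0), np.float64(216.0), np.float64(-229.0), -25]]
tilt 41.9 az -68 yaz 40 p [ 0.369 -0.358  0.456] q [-0.71 -0.56  1.99 -0.35  1.07 -1.45]
tilt 41.9 az -68 yaz 88 p [0.372 0.119 0.307] q [ 0.67 -0.23  2.03 -0.69  1.58 -0.89]
aim err 0.0
```

```bash
python3 -m inch '[[[54,22,-23,0,20],[108,43,-46,0,20],[161,65,-69,0,20],[215,87,-92,0,20],[269,108,-114,-5,20],[323,130,-137,-10,20],[377,152,-160,-15,20],[430,173,-183,-20,20],[484,195,-206,-25,20],[538,216,-229,-25,20]]]' | grep -v force; python3 - <<'E'
from scan import *
o,R,p,a,w=state(); V=np.array([.372,.119,.307]); print(o["clock"],(R.T@(V-p)*1000).round(1),np.array(o["joints"])); report()
E
```

```text
clock: 19.27
ee_pos: [0.3689, -0.3721, 0.4607]
eef_rot: [[-0.63, 0.734, 0.253], [0.478, 0.623, -0.619], [-0.612, -0.269, -0.743]]
width: 0.0367
19.275 [ 326.8  349.7 -188.9] [-0.748 -0.544  1.969 -0.329  1.056 -1.486]
clock 19.275 aim err deg 48.1 window [ 0.366 -0.272  0.418] dist along n 0.6529 miss mm [826.6 -76.6  72.1] lat [147.1 160.7]
turn -48.1 resid nan tcp target [0.387 0.211 0.231] shift mm (tool axes now) [ 407.7  438.5 -185.6] p [ 0.369 -0.372  0.461]
ik 0.0 [ 0.8    0.043  1.93  -0.661  1.526 -0.687] now [-0.748 -0.544  1.969 -0.329  1.056 -1.486]scan.py:16: RuntimeWarning: invalid value encountered in arccos
  print("turn",round(tau,1),"resid",np.degrees(np.arccos((Rn@aim_t)@n)).round(1),"tcp target",pt,"shift mm (tool axes now)",(R.T@(pt-p)*1000).round(1),"p",p)
```

```bash
python3 -m inch '[[[36,38,-21,-6,20],[72,76,-42,-12,20],[107,114,-62,-18,20],[143,152,-83,-24,20],[179,190,-104,-30,20],[215,228,-125,-36,20],[250,266,-145,-42,20],[286,304,-166,-48,20],[315,335,-183,-48,20],[322,342,-187,-48,20]]]' | grep -v force; python3 scan.py 2>/dev/null
```

```text
clock: 20.52
ee_pos: [0.3698, 0.1113, 0.3099]
eef_rot: [[-0.967, 0.018, 0.254], [-0.148, 0.774, -0.616], [-0.207, -0.633, -0.745]]
width: 0.0368
clock 20.525 aim err deg 0.4 window [0.29  0.175 0.271] dist along n 0.2286 miss mm [-2.8  0.  -0.5] lat [-1.1  2.9]
turn 0.2 resid 0.4 tcp target [0.387 0.211 0.231] shift mm (tool axes now) [-15.1 127.4   1.9] p [0.37  0.111 0.31 ]
ik 0.0 [ 0.799  0.04   1.932 -0.659  1.523 -0.688] now [ 0.662 -0.25   2.041 -0.697  1.583 -0.907]
```

```bash
cat > chk.py <<'E'
from scan import *; from h import *
import sys
o,R,p,a,w=state(); S=R@rel; org=w-S@np.array([.043,-.056,.0205])
for cam in("side","top"):
    pc=read_camera(cam)
    for q in cut_out(pc,"scanner")[:1]:
        c=(cloud(pc,q["region"])-org)@S*1000; k=(abs(c)<120).all(1); c=c[k]
        print(cam,round(q["confidence"],2),len(c),"x",np.percentile(c[:,0],[1,99]).round(),"y",np.percentile(c[:,1],[1,99]).round(),"z",np.percentile(c[:,2],[1,50,99]).round())
        for lab,m in(("top face z",c[:,2]>30),):
            t=c[m]
            if len(t)>50:
                A=np.c_[t[:,:2],np.ones(len(t))]
                for _ in range(3):
                    f=np.linalg.lstsq(A,t[:,2],rcond=None)[0]; kk=abs(A@f-t[:,2])<4; A,t=A[kk],t[kk]
                print("  top plane slopes deg x,y",np.degrees(f[:2]).round(1),"z0",f[2].round(1),len(t))
E
python3 chk.py; python3 -m inch '[[[-5,42,1,0,20],[-9,82,1,0,20],[-12,110,1,0,20],[-14,119,1,0,20],[-14,119,1,0,20]]]' | grep -v force; python3 scan.py 2>/dev/null
```

```text
side 0.61 1040 x [-66.  68.] y [-44.  52.] z [-5.  9. 36.]
  top plane slopes deg x,y [-0.  -0.4] z0 33.3 115
top 0.56 1153 x [-70.  64.] y [-48.  54.] z [-0. 37. 42.]
  top plane slopes deg x,y [-0.5 -0.7] z0 38.9 695
clock: 21.35
ee_pos: [0.3867, 0.2012, 0.2382]
eef_rot: [[-0.967, 0.023, 0.252], [-0.143, 0.772, -0.619], [-0.209, -0.635, -0.744]]
width: 0.0371
clock 21.35 aim err deg nan window [0.307 0.265 0.199] dist along n 0.1119 miss mm [1.1 0.1 0.3] lat [1.3 0.5]
turn -0.1 resid nan tcp target [0.387 0.211 0.231] shift mm (tool axes now) [-0.2 12.  -0.6] p [0.387 0.201 0.238]
ik 0.0 [ 0.799  0.043  1.93  -0.66   1.527 -0.688] now [ 0.785  0.016  1.942 -0.664  1.53  -0.706]
```

```bash
python3 -m inch '[[[0,9,0,0,20],[0,9,0,0,20],[0,9,0,0,20],[0,9,0,0,20],[0,9,0,0,20],[0,9,0,0,20],[0,9,0,0,20],[0,9,0,0,20],[0,9,0,0,20],[0,9,0,0,20]]]' | grep -v force; python3 scan.py 2>/dev/null; python3 chk.py | grep -v plane
```

```text
clock: 22.6
ee_pos: [0.3865, 0.2089, 0.2318]
eef_rot: [[-0.967, 0.022, 0.252], [-0.144, 0.772, -0.619], [-0.208, -0.635, -0.744]]
width: 0.037
clock 22.6 aim err deg nan window [0.307 0.273 0.193] dist along n 0.1021 miss mm [-0.6  0.2  0.2] lat [-0.3  0.7]
turn 0.0 resid nan tcp target [0.387 0.211 0.231] shift mm (tool axes now) [-0.7  2.  -0.4] p [0.386 0.209 0.232]
ik 0.0 [ 0.799  0.043  1.93  -0.66   1.526 -0.688] now [ 0.796  0.037  1.934 -0.661  1.526 -0.691]
side 0.89 747 x [-63.  68.] y [-37.  52.] z [-5.  8. 33.]
top 0.68 983 x [-70.  65.] y [-48.  53.] z [-1. 37. 43.]
```

```bash
python3 -m inch '[[[0,0,0,0,20],[0,0,0,0,20],[0,0,0,0,20],[0,0,0,0,20],[0,0,0,0,20],[0,0,0,0,20],[0,0,0,0,20],[0,0,0,0,20],[0,0,0,0,20],[0,0,0,0,20]]]' | grep -v force; python3 scan.py 2>/dev/null
```

```text
clock: 24.05
ee_pos: [0.3864, 0.2089, 0.2318]
eef_rot: [[-0.967, 0.022, 0.252], [-0.144, 0.772, -0.619], [-0.208, -0.635, -0.744]]
width: 0.0372
clock 24.05 aim err deg nan window [0.307 0.273 0.193] dist along n 0.1021 miss mm [-0.6  0.2  0.2] lat [-0.3  0.7]
turn 0.0 resid nan tcp target [0.387 0.211 0.231] shift mm (tool axes now) [-0.7  2.  -0.4] p [0.386 0.209 0.232]
ik 0.0 [ 0.799  0.043  1.93  -0.66   1.526 -0.688] now [ 0.796  0.037  1.934 -0.661  1.526 -0.691]
```

The hold is complete: about 2.4 s still, with a miss under 1 mm and the window at 102 mm. Next I'll plan the retreat and the untilt on the left side.

```bash
cat > plan2.py <<'E'
from scan import *; import sim4
o,R,p,a,w=state(); q=np.array(o["joints"]); psi=np.degrees(np.arctan2(-R[1,2],-R[0,2])); print("psi",psi,"tilt",np.degrees(np.arccos(-R[2,2])))
u=np.array([np.cos(np.radians(psi)),np.sin(np.radians(psi)),0]); W=u*.50+[0,0,.66]
A=p-.1*n+[0,0,.06]; d1=R.T@(A-p)*1000; d2=R.T@(W-p)*1000; print("A",d1.round(),"W",d2.round(),"len",np.linalg.norm(d2-d1), "W",W)
rows=[list(d1*.4)+[0],list(d1*.9)+[0]]+[list(d1+(d2-d1)*k/14)+[0] for k in range(1,9)]
q=sim4.call(q,rows,.55); print(sim4.show(q)); pq,Rq=fk(q,P)
e=Rq.T@(W-pq)*1000; q=sim4.call(q,[list(e*min(1,k/6))+[0] for k in range(1,8)],.55); print(sim4.show(q))
for k in range(24):
    pq,Rq=fk(q,P); g=np.radians(40); d=Rq.T@(u*np.cos(g)+[0,0,np.sin(g)])*62; q=sim4.call(q,[list(d)+[0]],.55)
    if k%3==2: print(k+1,d.round(),sim4.show(q))
E
python3 plan2.py
```

```text
psi 112.18398279271538 tilt 41.91767677036147
A [  -2. -138.  -48.] W [ 431.  -88. -621.] len 720.2158369963142 W [-0.189  0.463  0.66 ]
tilt 41.9 az -68 yaz 88 p [0.053 0.321 0.529] q [ 1.49 -0.09  1.51 -0.43  2.35 -0.36]
tilt 39.3 az -67 yaz 89 p [-0.18   0.452  0.622] q [ 1.86  0.34  0.85 -0.15  2.63  0.11]
3 [  4.  17. -60.] tilt 31.7 az -64 yaz 91 p [-0.204  0.536  0.634] q [ 1.86  0.52  0.53 -0.18  2.63  0.08]
6 [  4.  24. -57.] tilt 25.3 az -60 yaz 93 p [-0.218  0.582  0.643] q [ 1.87  0.63  0.31 -0.2   2.62  0.05]
9 [  5.  29. -55.] tilt 20.6 az -56 yaz 94 p [-0.222  0.594  0.649] q [ 1.87  0.61  0.31 -0.18  2.56  0.07]
12 [  6.  34. -52.] tilt 15.4 az -50 yaz 95 p [-0.227  0.609  0.654] q [ 1.87  0.59  0.31 -0.17  2.48  0.08]
15 [  7.  39. -48.] tilt 10.2 az -36 yaz 96 p [-0.234  0.63   0.66 ] q [ 1.87  0.58  0.31 -0.16  2.39  0.09]
18 [  8.  44. -43.] tilt 6.4 az 4 yaz 97 p [-0.243  0.656  0.668] q [ 1.88  0.56  0.31 -0.14  2.29  0.1 ]
21 [  9.  49. -37.] tilt 8.4 az 60 yaz 97 p [-0.253  0.687  0.677] q [ 1.88  0.55  0.31 -0.13  2.18  0.1 ]
24 [ 10.  53. -31.] tilt 14.6 az 82 yaz 98 p [-0.265  0.722  0.69 ] q [ 1.88  0.54  0.31 -0.12  2.06  0.11]
```

```bash
cat > plan3.py <<'E'
from scan import *; import sim4
o,R,p,a,w=state(); q0=np.array(o["joints"])
for psi in(112,118,124):
  for r,z,g in((.72,.42,20),(.62,.55,30)):
    u=np.array([np.cos(np.radians(psi)),np.sin(np.radians(psi)),0]); W=u*r+[0,0,z]
    q,e=ik(W,R,[1.9,.3,1.,-.2,2.4,0],.55); t=[]; s0=sim4.show(q)
    for k in range(24):
        pq,Rq=fk(q,P); gg=np.radians(g); d=Rq.T@(u*np.cos(gg)+[0,0,np.sin(gg)])*62; q=sim4.call(q,[list(d)+[0]],.55); t.append(np.degrees(np.arccos(-fk(q,P)[1][2,2])))
        if k>8 and t[-1]>t[-2]: break
    print(psi,r,z,g,"e",round(e,3),"min",round(min(t),1),"rows",len(t),s0,"->",sim4.show(q))
E
python3 plan3.py
```

```text
112 0.72 0.42 20 e 0.012 min 0.9 rows 20 tilt 41.6 az -68 yaz 89 p [-0.266  0.658  0.416] q [ 1.88  0.96  0.31 -0.1   2.59  0.17] -> tilt 3.6 az 109 yaz 94 p [-0.342  0.85   0.405] q [1.88 0.88 0.31 0.   1.88 0.24]
112 0.62 0.55 30 e 0.016 min 2.2 rows 21 tilt 41.1 az -68 yaz 89 p [-0.229  0.567  0.54 ] q [ 1.87  0.66  0.56 -0.12  2.63  0.15] -> tilt 4.1 az 82 yaz 95 p [-0.303  0.769  0.553] q [ 1.87  0.71  0.31 -0.03  2.06  0.2 ]
118 0.72 0.42 20 e 0.011 min 6.8 rows 19 tilt 41.6 az -68 yaz 88 p [-0.334  0.627  0.416] q [1.96 0.96 0.31 0.   2.6  0.32] -> tilt 6.9 az -163 yaz 92 p [-0.442  0.788  0.405] q [1.96 0.89 0.31 0.13 1.93 0.41]
118 0.62 0.55 30 e 0.017 min 6.6 rows 20 tilt 41.0 az -68 yaz 89 p [-0.287  0.54   0.539] q [ 1.95  0.65  0.57 -0.01  2.63  0.3 ] -> tilt 7.1 az -168 yaz 92 p [-0.402  0.714  0.552] q [1.95 0.71 0.31 0.14 2.09 0.42]
124 0.72 0.42 20 e 0.009 min 13.3 rows 19 tilt 41.7 az -68 yaz 88 p [-0.399  0.59   0.417] q [2.04 0.96 0.31 0.11 2.59 0.47] -> tilt 13.7 az -157 yaz 89 p [-0.543  0.733  0.41 ] q [2.05 0.89 0.31 0.25 1.92 0.59]
124 0.62 0.55 30 e 0.014 min 14.8 rows 19 tilt 41.2 az -68 yaz 89 p [-0.343  0.507  0.54 ] q [2.03 0.65 0.57 0.1  2.63 0.45] -> tilt 15.1 az -148 yaz 90 p [-0.491  0.649  0.557] q [2.03 0.72 0.31 0.31 2.12 0.64]
```

```bash
python3 -m inch '[[[-1,-50,-17,0,20],[-2,-112,-40,0,20],[36,-112,-87,0,20],[74,-87,-125,0,20],[112,-61,-164,0,20],[150,-36,-203,0,20],[187,-10,-241,0,20],[225,15,-280,0,20],[263,41,-318,0,20],[301,67,-357,0,20]]]' | grep -v force; python3 go.py -.27 .667 .42
```

```text
clock: 25.3
ee_pos: [0.0053, 0.4394, 0.3923]
eef_rot: [[-0.967, 0.022, 0.254], [-0.144, 0.773, -0.618], [-0.21, -0.634, -0.744]]
width: 0.0368
25.3 pos [0.0053 0.4394 0.3923] tool shift mm [ 227.6  152.2 -231.1] tool y az 88.4 tilt 41.9
j [ 1.582  0.201  1.447 -0.302  2.167 -0.141]
```

```bash
(python3 -m inch '[[[37,25,-38,0,20],[74,50,-76,0,20],[111,75,-113,0,20],[148,100,-150,0,20],[185,125,-188,0,20],[220,147,-225,0,20]]]'; python3 -m inch '[[[9,28,-55,0,20]]]'; python3 -m inch '[[[9,28,-55,0,20]]]'; python3 -m inch '[[[10,31,-53,0,20]]]'; python3 -m inch '[[[10,31,-53,0,20]]]'; python3 -m inch '[[[11,34,-50,0,20]]]'; python3 -m inch '[[[11,34,-50,0,20]]]'; python3 -m inch '[[[12,37,-47,0,20]]]'; python3 -m inch '[[[12,37,-47,0,20]]]') | grep -A1 ee_pos | tail -5; python3 go.py -.3 .75 .42; python3 -c "
from h import *
R=np.array(get_obs()['eef_rot']);u=np.array([-.352,.871,.342]);print(R[:,2],'push',(R.T@u*62).round(1))"
```

```text
ee_pos: [-0.2602, 0.6489, 0.4362]
eef_rot: [[-0.972, 0.026, 0.232], [-0.131, 0.761, -0.635], [-0.193, -0.648, -0.737]]
--
ee_pos: [-0.2611, 0.6495, 0.4321]
eef_rot: [[-0.973, 0.028, 0.23], [-0.129, 0.757, -0.64], [-0.192, -0.652, -0.733]]
27.05 pos [-0.2611  0.6495  0.4321] tool shift mm [ 27.2  82.9 -64.4] tool y az 87.9 tilt 42.8
j [ 1.868  0.95   0.309 -0.066  2.629  0.194]
[ 0.2295727  -0.64005365 -0.73323101] push [ 10.2  26.5 -55.1]
```

Both j3 and j5 hit their limits here, so pushing gives no untilt. I'll drop lower, where j5 is free, and push again.

```bash
(python3 -m inch '[[[14,41,22,0,20],[28,82,44,0,20],[42,122,66,0,20],[55,160,88,0,20]]]'; python3 -m inch '[[[14,39,-46,0,20]]]'; python3 -m inch '[[[14,39,-46,0,20]]]'; python3 -m inch '[[[14,40,-45,0,20]]]') | grep -A1 ee_pos; python3 go.py -.3 .75 .3; python3 -c "
from h import *
R=np.array(get_obs()['eef_rot']);u=np.array([-.374,.923,.087]);print(R[:,2],'push',(R.T@u*62).round(1))"
```

```text
ee_pos: [-0.2869, 0.6993, 0.2486]
eef_rot: [[-0.973, 0.027, 0.229], [-0.129, 0.759, -0.638], [-0.191, -0.65, -0.736]]
--
ee_pos: [-0.2893, 0.7041, 0.237]
eef_rot: [[-0.975, 0.023, 0.222], [-0.125, 0.77, -0.626], [-0.185, -0.638, -0.748]]
--
ee_pos: [-0.2924, 0.7117, 0.2417]
eef_rot: [[-0.977, 0.015, 0.211], [-0.117, 0.794, -0.597], [-0.176, -0.608, -0.774]]
--
ee_pos: [-0.2951, 0.7187, 0.2402]
eef_rot: [[-0.98, 0.008, 0.2], [-0.11, 0.812, -0.573], [-0.167, -0.583, -0.795]]
27.925 pos [-0.2951  0.7187  0.2402] tool shift mm [ -8.7  -9.5 -66.5] tool y az 89.4 tilt 37.4
j [ 1.878  1.132  0.308 -0.025  2.354  0.238]
[ 0.20026245 -0.57300679 -0.79470634] push [ 15.5  43.1 -41.7]
```

```bash
(python3 -m inch '[[[16,43,-42,0,20]]]'; python3 -m inch '[[[16,44,-40,0,20]]]'; python3 -m inch '[[[16,45,-39,0,20]]]'; python3 -m inch '[[[17,46,-37,0,20]]]'; python3 -m inch '[[[17,47,-35,0,20]]]'; python3 -m inch '[[[17,48,-34,0,20]]]'; python3 -m inch '[[[17,49,-32,0,20]]]'; python3 -m inch '[[[17,50,-30,0,20]]]'; python3 -m inch '[[[17,51,-28,0,20]]]') | grep -A1 ee_pos | tail -2; python3 go.py -.3 .75 .3; python3 -c "
from h import *
R=np.array(get_obs()['eef_rot']);u=np.array([-.374,.923,.087]);print(R[:,2],'push',(R.T@u*62).round(1))"
```

```text
ee_pos: [-0.3279, 0.7972, 0.1814]
eef_rot: [[-0.995, -0.033, 0.099], [-0.065, 0.938, -0.341], [-0.082, -0.346, -0.935]]
29.05 pos [-0.3279  0.7972  0.1814] tool shift mm [-34.4 -86.2 -92. ] tool y az 92.0 tilt 20.8
j [1.877 1.145 0.309 0.009 2.051 0.258]
[ 0.0993984  -0.34094159 -0.93481484] push [ 18.9  52.6 -26.9]
```

```bash
(python3 -m inch '[[[12,51,-33,0,20]]]'; python3 -m inch '[[[12,52,-31,0,20]]]'; python3 -m inch '[[[12,53,-29,0,20]]]'; python3 -m inch '[[[12,54,-27,0,20]]]'; python3 -m inch '[[[12,55,-24,0,20]]]'; python3 -m inch '[[[12,56,-22,0,20]]]'; python3 -m inch '[[[12,57,-20,0,20]]]'; python3 -m inch '[[[12,58,-18,0,20]]]') | grep -A1 ee_pos | tail -2; python3 go.py -.3 .75 .3; python3 -c "
from h import *
R=np.array(get_obs()['eef_rot']);print(R[:,2],R[:,1])"
```

```text
ee_pos: [-0.3186, 0.8966, 0.186]
eef_rot: [[-0.999, -0.046, -0.005], [-0.046, 0.997, -0.068], [0.008, -0.068, -0.998]]
30.05 pos [-0.3186  0.8966  0.186 ] tool shift mm [ -11.  -154.7 -103.8] tool y az 92.7 tilt 3.9
j [1.831 1.119 0.309 0.023 1.779 0.218]
[-0.00470365 -0.06843945 -0.99764418] [-0.04620758  0.99660444 -0.06815026]
```

```bash
(python3 -m inch '[[[10,59,-15,0,20]]]'; python3 -m inch '[[[8,59,-13,0,20]]]') | grep -A1 ee_pos | tail -2; python3 - <<'E'
from scan import *; from h import *
for cam in("top","side"):
    p=read_camera(cam); r=cut_out(p,"tray")
    if not r: print(cam,"none"); continue
    c=cloud(p,r[0]["region"]); k=(c[:,2]>.015)&(c[:,2]<.035)&(c[:,0]>.45)&(c[:,0]<.72)&(c[:,1]>.22)&(c[:,1]<.53); rim=c[k,:2]
    print(cam,len(rim),"rim",cv2.minAreaRect((rim*1000).astype(np.float32)),"extent",np.percentile(rim,[2,98],axis=0).ravel(),"pin",[world(p,*q["point"],z=0) for q in pinpoint(p,"tray")[:1]])
    # tray edges: far edge line fit
    for nm,s in(("left",rim[rim[:,1]>.46]),("right",rim[rim[:,1]<.29]),("near",rim[rim[:,0]<.505]),("far",rim[rim[:,0]>.655])):
        if len(s)>8:
            i=0 if nm in("left","right") else 1; f=np.polyfit(s[:,i],s[:,1-i],1); print("  ",nm,len(s),"slope",f[0].round(3),"median",np.median(s[:,1-i]).round(4))
o,R,pp,a,w=state(); print(o["clock"],pp,R[:,2],R[:,1],o["joints"])
E
```

```text
ee_pos: [-0.3121, 0.9252, 0.1861]
eef_rot: [[-0.999, -0.045, -0.029], [-0.045, 0.999, 0.005], [0.029, 0.006, -1.0]]
top 390 rim ((583.2493896484375, 374.36920166015625), (194.0487823486328, 220.76263427734375), 3.013263702392578) extent [0.484 0.262 0.681 0.486] pin [array([0.586, 0.373, 0.   ])]
   left 120 slope 0.037 median 0.481
   right 99 slope 0.037 median 0.2674
   near 126 slope -0.04 median 0.4897
   far 118 slope -0.038 median 0.6737Traceback (most recent call last):
  File "<stdin>", line 6, in <module>
    return _quantile_unchecked(
        a, q, axis, out, overwrite_input, method, keepdims, weights)
    return _ureduce(a,
                    func=_quantile_ureduce_func,
    ...<5 lines>...
                    overwrite_input=overwrite_input,
                    method=method)
    r = func(a, **kwargs)
    result = _quantile(arr,
                       quantiles=q,
    ...<2 lines>...
                       out=out,
                       weights=wgt)
    slices_having_nans = np.isnan(arr[-1, ...])
                                  ~~~^^^^^^^^^
IndexError: index -1 is out of bounds for axis 0 with size 0
```

```bash
python3 -m inch '[[[-48,-34,-10,0,20],[-98,-67,-25,0,20],[-148,-100,-40,-2,20],[-198,-133,-55,-5,20],[-248,-166,-68,-5,20],[-298,-199,-80,-5,20],[-349,-232,-90,-5,20],[-400,-265,-95,-5,20],[-451,-298,-95,-5,20],[-502,-331,-95,-5,20]]]' | grep -v force;  python3 go.py .623 .368 .10
```

```text
clock: 31.8
ee_pos: [0.2079, 0.6154, 0.2665]
eef_rot: [[-0.991, -0.133, -0.028], [-0.133, 0.991, 0.005], [0.027, 0.008, -1.0]]
width: 0.037
31.8 pos [0.2079 0.6154 0.2665] tool shift mm [-382.9 -301.7  153.6] tool y az 97.6 tilt 1.6
j [ 1.123  0.233  1.487  0.028  1.429 -0.585]
```

```bash
python3 -m inch '[[[-46,-37,0,0,20],[-92,-74,0,0,20],[-138,-111,0,0,20],[-184,-148,0,0,20],[-230,-185,5,0,20],[-276,-222,20,0,20],[-320,-255,45,0,20],[-355,-280,75,0,20],[-372,-293,100,0,20],[-372,-293,100,0,20]]]' | grep -v force;  python3 go.py .623 .368 .06; python3 chk.py | grep -v plane
```

```text
clock: 33.05
ee_pos: [0.6103, 0.3733, 0.1497]
eef_rot: [[-0.991, -0.13, -0.034], [-0.13, 0.992, 0.001], [0.034, 0.005, -0.999]]
width: 0.0369
33.05 pos [0.6103 0.3733 0.1497] tool shift mm [-14.9  -7.3  89.2] tool y az 97.5 tilt 2.0
j [ 0.444  0.472  1.398  0.016  1.302 -1.261]
side 0.62 670 x [-61.  68.] y [-51.  56.] z [-4. 26. 38.]
```

```bash
python3 go.py .623 .368 .005; python3 -m inch '[[[-6,-3,35,0,20],[-12,-5,75,0,20],[-13,-6,110,0,20],[-13,-6,130,0,20],[-13,-6,138,0,20],[-13,-6,141,0,20]]]' | grep -v rot;  python3 go.py .623 .368 -.007
```

```text
33.25 pos [0.6113 0.3768 0.1554] tool shift mm [-14.3 -11.5 150. ] tool y az 97.7 tilt 1.5
j [ 0.448  0.466  1.395  0.016  1.302 -1.261]
clock: 34.0
ee_pos: [0.6215, 0.3721, 0.013]
contact_force: [-0.6, 0.6, -1.9]
width: 0.037
finger_force: 61.8
34.0 pos [0.6215 0.3721 0.013 ] tool shift mm [-1.4 -4.5 20. ] tool y az 97.6 tilt 1.6
j [ 0.436  0.632  1.44   0.017  1.093 -1.275]
```

```bash
python3 -m inch '[[[0,-3,6,0,20],[0,-3,11,0,20],[0,-3,15,0,20],[0,-3,17,0,20],[0,-3,17,0,20]]]' | grep -v rot;  python3 go.py .623 .368 -.007
```

```text
clock: 34.62
ee_pos: [0.6205, 0.3683, -0.0056]
contact_force: [-0.5, -0.1, -2.2]
width: 0.0367
finger_force: 61.8
34.625 pos [ 0.6205  0.3683 -0.0056] tool shift mm [-2.4 -0.6  1.3] tool y az 97.6 tilt 1.7
j [ 0.432  0.652  1.448  0.017  1.067 -1.28 ]
```

```bash
for i in 1; do python3 -m inch '[[[0,0,2,0,20],[0,0,2,0,20]]]'; python3 -m inch '[[[0,0,1.5,0,20],[0,0,1.5,0,20]]]'; done | grep -E 'contact|ee_pos'
```

```text
ee_pos: [0.6211, 0.3687, -0.0062]
contact_force: [-1.6, -0.7, 1.5]
ee_pos: [0.6209, 0.3687, -0.0066]
contact_force: [-5.0, -1.8, 7.0]
```

```bash
python3 -m inch '[[[0,0,0,0,42],[0,0,0,0,50],[0,0,0,0,65],[0,0,0,0,85],[0,0,0,0,85],[0,0,0,0,85],[0,0,-30,0,85],[0,0,-80,0,85],[0,0,-140,0,85],[0,0,-170,0,85]]]' | grep -v rot; python3 - <<'E'
from h import *
np.set_printoptions(precision=3,suppress=True)
p=read_camera("side"); 
for q in cut_out(p,"scanner")[:1]:
    c=cloud(p,q["region"]); print(q["confidence"],len(c),np.percentile(c,[1,50,99],axis=0))
cv2.imwrite("pics/end.png",cv2.resize(p["pixels"][60:260,100:340],(720,600),interpolation=cv2.INTER_CUBIC))
E
```

```text
clock: 36.38
ee_pos: [0.6278, 0.3689, 0.1666]
contact_force: [0.4, 0.1, -0.1]
width: 0.0847
finger_force: 0.0
0.77 501 [[0.503 0.204 0.   ]
 [0.539 0.353 0.039]
 [0.609 0.452 0.106]]
```

View pics/end.png

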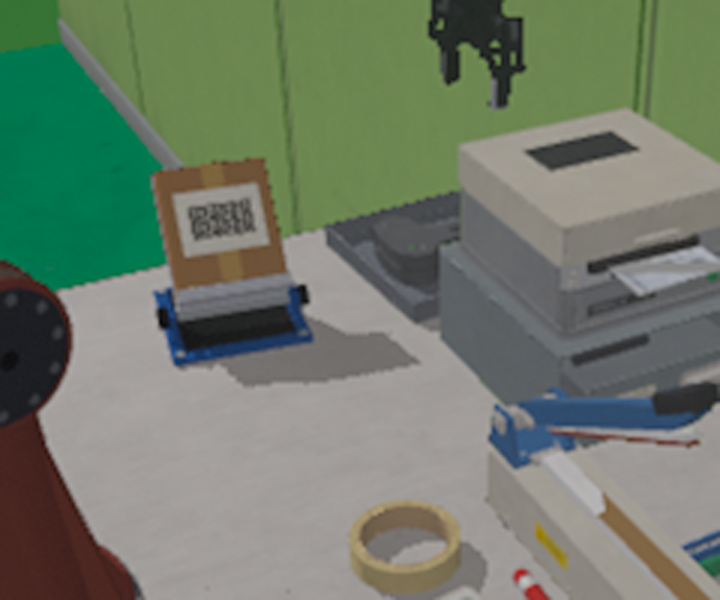

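The final picture shows the scanner lying flat inside the tray at about (405,240). The gripper is well clear above it, and the stand and parcel have not moved. Handing in.

```bash
python3 -m inch '[[[0,0,0,0,85],[0,0,0,0,85],[0,0,0,0,85]]]' | head -1; python3 -c "
from station import bot
print(bot.job_done())"
```

```text
clock: 36.85
the job is handed in; nothing more can be done
None
```

I held the scanner squarely on the middle of the label, about 10 cm away, for about 2.4 s, then set it down flat in the tray, let go and handed the job in at 36.9 s of the 53 s allowed; no verdict came back.

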